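# Close a slide-rail filter holder with its over-centre draw latch

## Robot

A 6-joint arm with a two-finger parallel gripper is mounted at the origin on a cart in front of the work surface, level with it; the furniture and walls round the work are solid. World frame = base frame: x ahead of the robot, y to its left, z up, the work surface at z = 0. Lengths are in m, angles in rad, forces in N, time in s.
With the tool pointing down it reaches from about 0.3 to 0.95 m from the base axis. Payload 3.1 kg.
Tool frame: the origin (TCP) lies on the centre line of the jaws, within the pads' length; the fingertips stand 25 mm ahead of it and the grasp point (between the pads) lies 6 mm ahead of it; z points along the fingers, y is the direction in which the jaws open and shut (so a half turn about z gives the same grasp; the last joint's range is limited). The gripper opens to 85 mm and grips with 20 to 120 N. Pads are 22 mm wide; open, the fingers measure 114 mm over their backs; the gripper's body (76 mm by 85 mm) begins 54 mm behind the grasp point. The pads swing forward as they close: fully open they stand 13 mm farther back than shut.
Start: joints at [1.07, 0.308, 1.634, -0, 1.2, -0.07], TCP at [0.261, 0.568, 0.229] pointing down, gripper open.
Joint ranges: [-3.06, 3.06], [-0.79, 1.96], [0.05, 2.63], [-1.19, 4.34], [0.05, 2.64], [-2.94, 2.94]. Speed limits (rad/s): [2.79, 2.79, 3.14, 3.14, 3.14, 3.14].

## Interface

Orientations are given as a rotation vector (axis times angle).
In Python, from plant import arm gives the robot as it stands.
- The arm moves only by the shell command python3 -m pendant 'ROWS' [FORCE]. ROWS is JSON, a list of rows, each a list of 7 numbers: the shift along the tool's x, y, z in mm, then the turn, a rotation vector about the tool's x, y, z in rad, then the finger opening in mm, from 0 to 85.4. In form: [[dx, dy, dz, rx, ry, rz, gripper], ...]. A call has 1 to 12 rows; each row shifts and turns the pose as measured when the row begins, along the tool's axes as they then stand; what a row does not reach is not made up. A row lasts 1/12 s, in which the tool goes at most 41.7 mm and 7.16 degrees, less where a joint would pass 70% of its speed; a pose out of reach is approached as far as the arm can. A call is refused whole if a number of a shift passes 41.7 or a number of a turn 0.125, either way. A call with a gripper value outside its range is refused whole. The fingers move at their own pace and stop on an object; FORCE is the grip in N (left out, the last holds). Time passes only in rows, so rows that do not move let the fingers close. It gives the time, the measured TCP pose, the force and the opening at its end, in the units of the state.
- arm.sense(): the state, without advancing time (a new reading comes with each control period).
- arm.capture(name): name is "scene" or "top"; returns a dict with "img" (384x512x3 uint8, blue, green, red), "depth" (384x512 float32, m along the optical axis (not along the pixel's ray), 0 where there is no reading), "mtx" (3x3 intrinsics, pixels), "rvec" (rotation vector, rad) and "tvec" (3), from world to camera coordinates, as OpenCV has them. Camera axes: x right, y down, z forward; pixel columns grow to the right and rows downward; lengths in m; the calibration is good to about 2 mm. A picture is of the moment at which its call begins.
- arm.finish_job(): hands the job in, once; it reports no verdict.
Trained networks look in a picture, given as the dict that the camera call returned (one of the last four; its "shot" number tells which), for a name from the list of things; names that differ only in an ending like _2 or _b are one class to them, and where a whole thing is asked for, a point or a joint stands for the part that bears it (a point fixed in the world has none). Each returns a list of dicts, best first, with "score" (0 to 1); they miss things now and then, are a little off and sometimes report something else, mostly with a low value. They report only what shows in the picture. A call takes as long as a camera call.
- arm.recognise(picture, name): "at" ([column, row] in pixels, amid what is visible of it).
- arm.pinpoint(picture, name): "at" ([column, row] in pixels: a listed point, or the origin of a listed thing).
The state is a dict: "time": time; "joints": joint angles; "qd": joint speeds; "joint_torque": joint torques, N m; "tool_pos": TCP position; "tool_rot": TCP orientation; "ft_force": force on the tool from outside, world axes, zero at the start; "moment": the same for the moment, N m; "gripper_width": finger opening in m.
Only numpy, scipy, OpenCV 4.12 (cv2) and the standard library are available. Lean on these libraries where they do the work, as an engineer would, in place of code of your own. Each camera call takes 0.05 s, during which the arm holds its last target.

## Task

The membrane is already in the filter holder on the bench, so close the holder: slide its loose half along the rails up against the gasket, hook the latch's wire loop onto the keeper on top of that half, and push the lever over past its toggle point until it lies fully down and holds the gasket squeezed by itself. Leave the dish, tweezers, beaker and bottle around it where they are.

Things in the scene. Friction and masses are not known exactly. Their poses are not given: they have to be found in the camera images.
- filter_holder: Aluminium filter holder fixed to the bench, base 238 x 104 mm: a fixed half and a sliding half on two guide rods, both 80 mm round flanges, axis 56 mm up. Origin on the bench under the gasket face of the fixed half; x along the rods to the sliding half (base ends at x = 130 and -108 mm), y across, z up. Lever and loop, on top of the fixed half, move in the plane y = 0.
- slide_half (a joint): Opening of the sliding half along the holder's x, m: 0 = its flange just touches the black gasket ring, positive = apart; starts 0.018 to 0.045, end stop 0.05. Stays where it is left (friction about 2.5 N); at 0 it comes to the gasket and pushes back.
- gasket_squeeze (a joint): How far the sliding half is pressed into the gasket, m: 0 = not, limit 0.004; a spring of about 18 N/mm. A push by hand squeezes it only while it lasts; the closed latch keeps it at about 0.0017.
- lever (a joint): Lever angle about its pivot, rad: 0 upright, positive leans to the holder's -x (closing), 1.78 = folded down on its stop; starts 0.08 to 0.42. Stays put while the loop is slack. With the loop hooked it stiffens from about 0.8 on (under 5 N at its end), dead centre is near 1.5; let go before that it springs back, beyond it goes down by itself.
- loop (a joint): Angle of the wire loop relative to the lever, rad. Lever + loop is the loop's slope in the world (positive: its bar higher than its pin), -0.14 to 0.37 at the start, the bar then being higher than the keeper. The pin sits in the lever 18 mm from the pivot. It stays where it is left (light friction).
- latch_pivot (a point): Axis of the lever's pivot (across, along the holder's y), mid latch: at x = -32 mm, 112 mm above the bench. The base cheeks round it are 20 mm wide over all. Axes as the holder's.
- lever_tip (a point): Free end of the lever, 72 mm from the pivot. The lever is a flat steel strap, 4 mm thick and 13.5 mm wide, its outer 30 mm widened to 20 mm. Folded down, this end is about 97 mm above the bench, the pad under it 92 mm.
- loop_bar (a point): Middle of the hooking bar at the free end of the U-shaped wire loop. Wire 5 mm thick; two straight side wires, 67.3 mm from the pin in the lever to this bar; 31 mm across outside, 21 mm inside: pinch it across both side wires from above. The bar's place in the plane y = 0 sets both lever and loop: moving it drags the lever along.
- keeper_seat (a point): Where the bar's middle sits when hooked, 108 mm above the bench, on the sliding half (moves with it; axes as the holder's). Keeper 14 mm wide, mouth toward +x: post face 2.5 mm to -x of this point; lip above from 111.5 to 114.5 mm above the bench, ending 3 mm to +x; ledge below, top at 104 mm, ending 12.5 mm to +x. The bar goes over the lip, down to the ledge, back under the lip.
- push_face (a point): Point on the flat outer (+x) end of the sliding half, 78 mm above the bench, y = 0; press it toward -x to slide the half. The end is a disc of 36 mm radius round the axis (top edge 92 mm up); a hose barb sticks out 26 mm below this point, its top 66 mm above the bench. Moves with slide_half.
- petri_dish: Bystander: covered dish, 55 mm across, 14 mm high, origin at the centre of its underside; leave alone.
- tweezers: Bystander: steel tweezers 124 mm long (along their y), 10 mm high, lying on the bench; leave alone.
- beaker: Bystander: glass beaker, 45 mm across, 58 mm high, origin at the centre of its underside; leave alone.
- buffer_bottle: Bystander: capped bottle, 57 mm across, 105 mm high, origin at the centre of its underside; leave alone.

How it is judged:
At the end, for the whole second after the job is handed in: The lever is folded down past its toggle point (lever joint above 1.65 rad), the loop's bar sits in the keeper (within 4.5 mm of keeper_seat) and the latch holds the gasket squeezed by more than 1.2 mm (gasket_squeeze above 0.0012 m) with the half up against it (slide_half below 1 mm), all at rest (value of joint lever above 1.65 rad and value of joint slide_half below 0.001 m and value of joint gasket_squeeze above 0.0012 m and distance between loop_bar and keeper_seat below 0.0045 m and velocity of joint each of lever, loop below 0.05 rad/s and velocity of joint each of slide_half, gasket_squeeze below 0.05 m/s); the robot touches nothing.
It fails at once if the dish is pushed more than 20 mm from its place or tipped over (distance of petri_dish from where it was at the start of the episode above 0.02 m or angle between petri_dish's own z axis and vertical above 0.5 rad).
It fails at once if the tweezers is pushed more than 20 mm from its place or tipped over (distance of tweezers from where it was at the start of the episode above 0.02 m or angle between tweezers's own z axis and vertical above 0.5 rad).
It fails at once if the beaker is pushed more than 20 mm from its place or tipped over (distance of beaker from where it was at the start of the episode above 0.02 m or angle between beaker's own z axis and vertical above 0.5 rad).
It fails at once if the bottle is pushed more than 20 mm from its place or tipped over (distance of buffer_bottle from where it was at the start of the episode above 0.02 m or angle between buffer_bottle's own z axis and vertical above 0.5 rad).
It also fails if it takes over 51 s, if anything falls off the work surface, if the arm or the gripper's body presses on something with over 40 N, if the wrist force passes 120 N, or if a joint passes its speed limit or range.

## Working session

There is one attempt and no reset: what is moved stays moved. The work goes in short steps, Python scripts to look and compute and a shell command to move; the robot and the scene stay as the last step left them, time stands still between calls to the robot, and variables do not carry over. Pictures are saved under pics/ and viewed, and the job is handed in when it is done.

```bash
ls; mkdir -p pics
cat > h.py <<'E'
import numpy as np, cv2
from plant import arm
def cam(p):
    R=cv2.Rodrigues(np.array(p["rvec"],float))[0]; return R,np.array(p["tvec"],float).reshape(3),np.array(p["mtx"],float)
def proj(p,X):
    R,t,K=cam(p); c=(R@np.atleast_2d(X).T).T+t; u=(K@c.T).T; return u[:,:2]/u[:,2:]
def atz(p,uv,z):
    R,t,K=cam(p); d=R.T@np.linalg.inv(K)@np.array([uv[0],uv[1],1.0]); o=-R.T@t; return o+d*(z-o[2])/d[2]
def dep(p,uv):
    R,t,K=cam(p); z=p["depth"][int(round(uv[1])),int(round(uv[0]))]; return R.T@(np.linalg.inv(K)@np.array([uv[0],uv[1],1.0])*z-t)
E
python3 - <<'E'
from h import *
for n in ["scene","top"]:
    p=arm.capture(n); cv2.imwrite(f"pics/{n}0.png",p["img"])
    R,t,K=cam(p); print(n,"cam pos",-R.T@t)
    for th in ["filter_holder","latch_pivot","lever_tip","loop_bar","keeper_seat","push_face","petri_dish","tweezers","beaker","buffer_bottle"]:
        r=arm.pinpoint(p,th)
        print(th,[(np.round(q["at"],1).tolist(),round(q["score"],2),np.round(dep(p,q["at"]),3).tolist()) for q in r[:2]])
s=arm.sense(); print(s)
E
```

```text
pics
scene cam pos [ 0.07068553 -0.57786428  0.77207358]
filter_holder [([192.2, 262.1], 0.95, [0.425, -0.26, 0.014])]
latch_pivot [([167.5, 222.1], 0.67, [0.414, -0.233, 0.135]), ([190.8, 262.2], 0.51, [0.423, -0.258, 0.015])]
lever_tip []
loop_bar [([201.0, 215.4], 0.77, [0.443, -0.281, 0.15])]
keeper_seat [([219.8, 233.5], 0.56, [0.452, -0.308, 0.105]), ([201.3, 215.3], 0.38, [0.443, -0.281, 0.15])]
push_face [([234.6, 243.3], 0.64, [0.461, -0.331, 0.08])]
petri_dish [([289.9, 290.1], 0.85, [0.46, -0.443, 0.014]), ([227.5, 303.6], 0.39, [0.071, -0.578, 0.772])]
tweezers [([148.0, 197.9], 0.74, [0.412, -0.204, 0.183]), ([230.7, 302.8], 0.61, [0.391, -0.362, 0.009])]
beaker [([238.2, 229.4], 0.62, [0.528, -0.299, 0.017])]
buffer_bottle []
top cam pos [ 0.40422652 -0.32730912  0.98193653]
filter_holder [([221.2, 236.2], 0.9, [0.439, -0.257, 0.038]), ([271.8, 258.0], 0.55, [0.394, -0.36, 0.005])]
latch_pivot [([199.0, 237.7], 0.94, [0.434, -0.222, 0.121])]
lever_tip [([183.6, 246.6], 0.89, [0.417, -0.204, 0.183])]
loop_bar [([232.5, 231.8], 0.68, [0.442, -0.286, 0.149])]
keeper_seat [
[... 374 characters left out ...]
-0.36, 0.092])]
{'time': 1.1, 'joints': array([ 1.07028812e+00,  3.08097787e-01,  1.63378265e+00, -5.05052253e-06,
        1.19971425e+00, -6.96951550e-02]), 'qd': array([-8.79319252e-04,  5.50561942e-04,  5.33836805e-04,  3.54621606e-05,
        5.73459319e-05,  1.14526442e-04]), 'joint_torque': array([ 4.58462600e-04, -4.15288138e+01, -2.77093542e+01, -1.25483216e-04,
        4.21939385e-04, -2.39955469e-06]), 'tool_pos': array([0.26103458, 0.56789011, 0.22878168]), 'tool_rot': array([ 6.71494739e-01,  3.06898590e+00, -5.15148032e-06]), 'ft_force': array([-0.83544303,  0.8723136 ,  0.8493899 ]), 'moment': array([ 0.00078875, -0.00595643,  0.04169089]), 'gripper_width': 0.08520068481725092}
```

View pictures.

Run:
```python
import cv2
a=cv2.imread("pics/scene0.png");b=cv2.imread("pics/top0.png")
cv2.imwrite("pics/scene0c.png",cv2.resize(a[150:350,100:340],None,fx=3,fy=3,interpolation=cv2.INTER_CUBIC))
cv2.imwrite("pics/top0c.png",cv2.resize(b[140:310,140:350],None,fx=3.5,fy=3.5,interpolation=cv2.INTER_CUBIC))
```

```text
(no output)
```

View pics/scene0c.png

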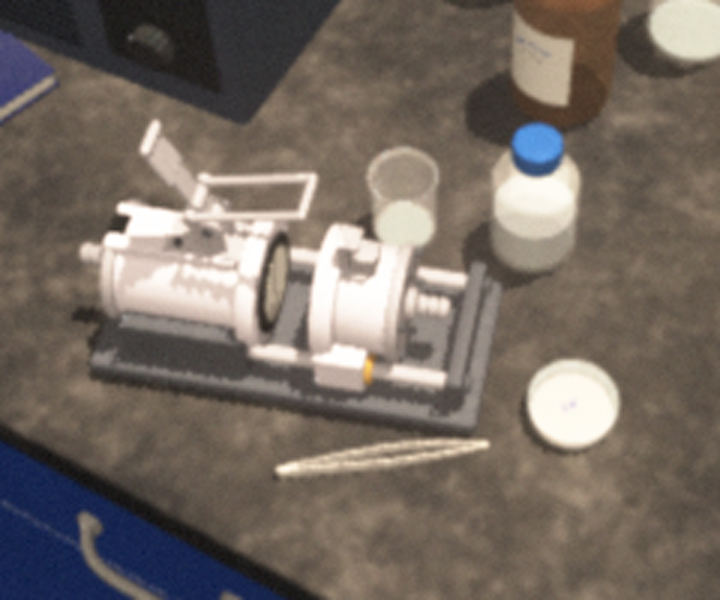

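View pics/top0c.png

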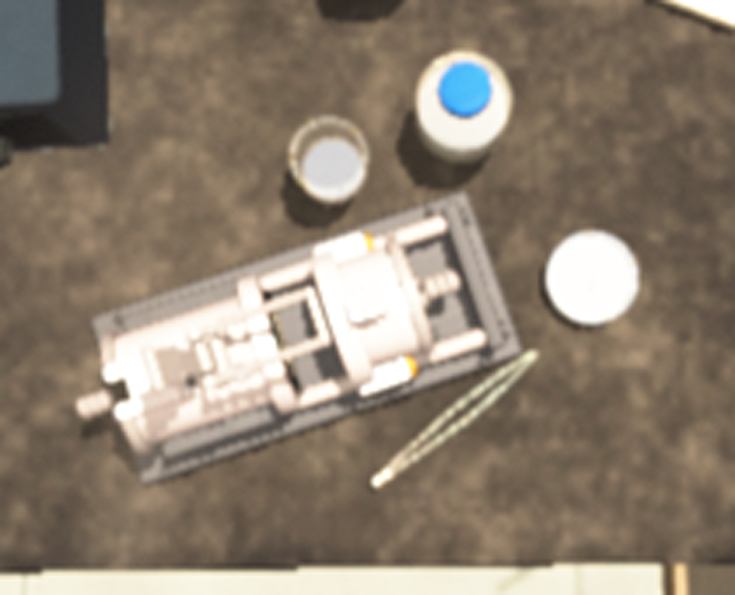

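View pics/scene0.png

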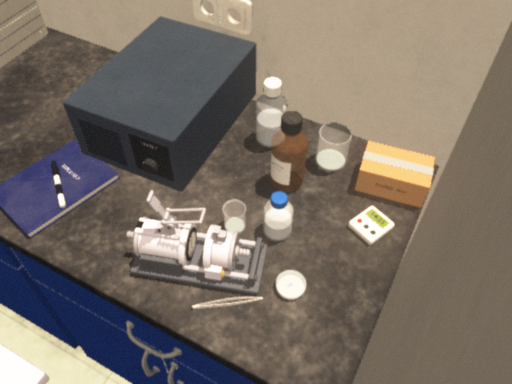

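View pics/top0.png

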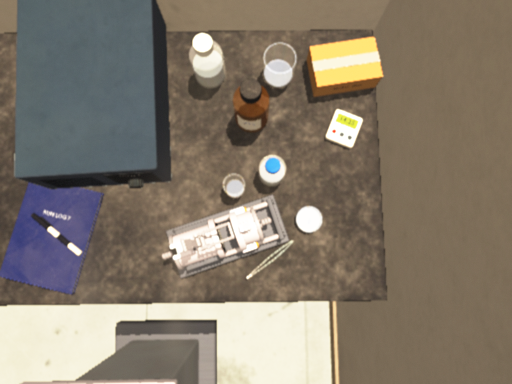

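```bash
cat > model.py <<'E'
from h import *
from scipy.optimize import least_squares
KX=19.4
def pts(q):
    x0,y0,yaw,s,a,b,pf=q
    L=1e-3
    piv=np.array([-32,0,112.])
    d=np.array([-np.sin(a),0,np.cos(a)])
    P={"latch_pivot":piv,"lever_tip":piv+72*d,"loop_bar":piv+18*d+67.3*np.array([np.cos(b),0,np.sin(b)]),
       "keeper_seat":np.array([KX+s,0,108]),"push_face":np.array([pf+s,0,78]),"filter_holder":np.zeros(3)}
    c,sn=np.cos(yaw),np.sin(yaw)
    R=np.array([[c,-sn,0],[sn,c,0],[0,0,1]])
    return {k:R@v*L+np.array([x0,y0,0]) for k,v in P.items()}
def fit(obs,q0,fix={}):
    # obs: list of (pic,name,uv,w)
    def f(q):
        P=pts(q); r=[]
        for p,n,uv,w in obs: r+=list((proj(p,P[n])[0]-uv)*w)
        r.append((q[6]-68)*0.02)
        return r
    s=least_squares(f,q0,loss="soft_l1",x_scale=[.01,.01,.05,5,.1,.1,5]); return s.x,f(s.x)
E
cat > meas.py <<'E'
from model import *
import sys
tag=sys.argv[1]
names=["filter_holder","latch_pivot","lever_tip","loop_bar","keeper_seat","push_face"]
obs=[];pics={}
for n in ["scene","top"]:
    p=arm.capture(n); pics[n]=p
    for th in names:
        r=arm.pinpoint(p,th)
        if r and r[0]["score"]>.5: obs.append((p,th,np.array(r[0]["at"]),1.0))
q,res=fit(obs,[.43,-.26,-1.25,30,.3,0,68])
print(np.round(q,4))
for i,(p,n,uv,w) in enumerate(obs): print(n,np.round(uv,1),np.round(res[2*i:2*i+2],1))
for k,v in pts(q).items(): print(k,np.round(v,4))
for n,p in pics.items():
    im=cv2.resize(p["img"],None,fx=4,fy=4,interpolation=cv2.INTER_CUBIC)
    for k,v in pts(q).items():
        u=proj(p,v)[0]; cv2.circle(im,tuple(int(x) for x in (u+.5)*4),4,(0,0,255),-1)
    for P,nn,uv,w in obs:
        if P is p: cv2.drawMarker(im,tuple(int(x) for x in (uv+.5)*4),(0,255,0),0,10,1)
    c=((proj(p,pts(q)["loop_bar"])[0])*4).astype(int)
    cv2.imwrite(f"pics/{n}_{tag}.png",im[max(c[1]-260,0):c[1]+260,max(c[0]-340,0):c[0]+340])
np.save("q.npy",q)
E
python3 meas.py m1
```

```text
[ 0.4391 -0.256  -1.2312 32.5629  0.3752  0.1899 46.4249]
filter_holder [192.4 262.1] [ 2.8 -2.5]
latch_pivot [169.7 220. ] [1.3 2.2]
lever_tip [148.9 195.9] [ 0.7 -0.5]
loop_bar [204.2 215.7] [-0.5  0.6]
keeper_seat [218.1 233.2] [ 1.2 -3.2]
push_face [234.7 241.4] [0.8 0.6]
filter_holder [224.6 236. ] [-2.6  0.8]
latch_pivot [198.7 237.6] [2.8 3. ]
lever_tip [183.  245.6] [-0.5 -0.7]
loop_bar [257.9 222.7] [-27.2   6.1]
keeper_seat [244.5 224.5] [-0.7  0.7]
push_face [259.2 221.7] [-2.  -0.3]
latch_pivot [ 0.4285 -0.2258  0.112 ]
lever_tip [ 0.4197 -0.2009  0.179 ]
loop_bar [ 0.4483 -0.2819  0.1415]
keeper_seat [ 0.4564 -0.3049  0.108 ]
push_face [ 0.4654 -0.3304  0.078 ]
filter_holder [ 0.4391 -0.256   0.    ]
```

View pics/scene_m1.png

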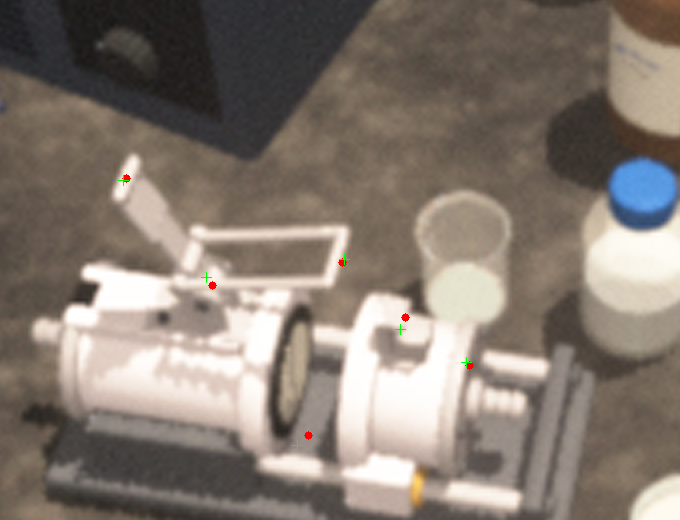

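View pics/top_m1.png

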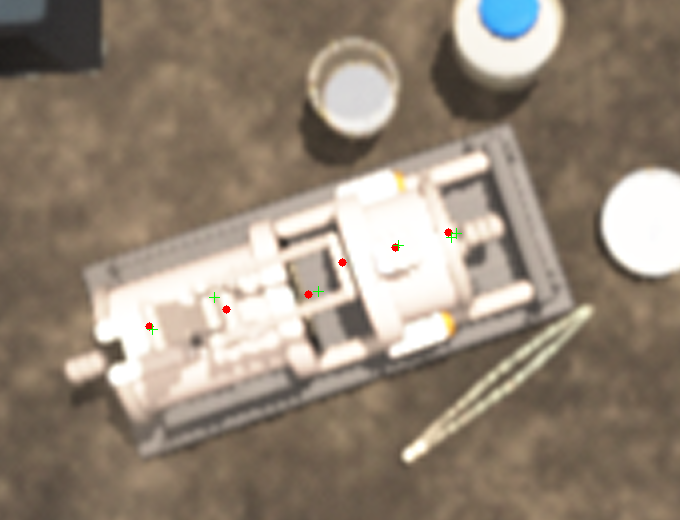

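Run:
```python
from model import *
q=np.load("q.npy")
p=arm.capture("top"); 
c=(proj(p,pts(q)["loop_bar"])[0]*4).astype(int); off=np.array([max(c[0]-340,0),max(c[1]-260,0)])
cor=[(85,268),(145,455),(510,127),(575,310)]
for z in (0.0,.012):
    W=[atz(p,(np.array(k)+off)/4-.5,z)[:2] for k in cor]
    W=np.array(W); print(z,W.round(4).tolist()); 
    print("len",np.linalg.norm(W[2]-W[0]),np.linalg.norm(W[3]-W[1]),"wid",np.linalg.norm(W[1]-W[0]),np.linalg.norm(W[3]-W[2]))
    d=(W[2]+W[3]-W[0]-W[1]); yaw=np.arctan2(d[1],d[0]); ctr=W.mean(0); o=ctr-.011*np.array([np.cos(yaw),np.sin(yaw)]); print("yaw",yaw,"ctr",ctr,"origin",o)
# depth cloud
d=p["depth"]; R,t,K=cam(p)
v,u=np.mgrid[0:384,0:512]; Z=d; X=np.stack([(u-K[0,2])*Z/K[0,0],(v-K[1,2])*Z/K[1,1],Z],-1)@R - t@R
np.save("cloud_top.npy",X)
s=arm.capture("scene"); R,t,K=cam(s); Z=s["depth"]; X2=np.stack([(u-K[0,2])*Z/K[0,0],(v-K[1,2])*Z/K[1,1],Z],-1)@R - t@R
np.save("cloud_scene.npy",X2); print(K[0,0])
o=np.array([.4391,-.256]);yaw=-1.2312
for name,C in (("top",X),("scene",X2)):
    e=C[...,:2]-o; hx=e@[np.cos(yaw),np.sin(yaw)]; hy=e@[-np.sin(yaw),np.cos(yaw)]
    m=(C[...,2]>.1)&(C[...,2]<.2)&(abs(hx)<.16)&(abs(hy)<.06)
    P=np.stack([hx[m],hy[m],C[...,2][m]],1)*1e3
    P=P[P[:,0].argsort()]; print(name,len(P)); 
    print(P[P[:,2]>118].round(0).astype(int).tolist())
```

```text
0.0 [[0.4543, -0.138], [0.3569, -0.171], [0.5267, -0.3641], [0.429, -0.3967]]
len 0.23739273502788663 0.2369646388528394 wid 0.10280763945199788 0.10299599170002405
yaw -1.2612647323494737 ctr [ 0.44174321 -0.26747652] origin [ 0.43839248 -0.25699928]
0.012 [[0.4537, -0.1403], [0.3575, -0.1729], [0.5252, -0.3637], [0.4287, -0.3959]]
len 0.23449161796422904 0.23406875344514705 wid 0.10155125308004968 0.10173730352250175
yaw -1.2612647323494734 ctr [ 0.44128473 -0.26820772] origin [ 0.43793399 -0.25773048]
476.93096203126595
top 598
[[-61, 1, 179], [-61, -5, 180], [-60, -8, 179], [-60, 2, 178], [-60, -3, 179], [-60, 8, 179], [-60, 4, 178], [-60, -7, 180], [-59, 9, 181], [-59, -2, 182], [-59, 6, 180], [-59, -5, 181], [-59, 11, 181], [-59, 0, 182], [-59, 2, 179], [-58, -4, 182], [-58, -9, 183], [-58, 7, 182], [-58, 3, 183], [-58, -8, 183], [-57, -6, 180], [-57, 10, 180], [-57, -2, 185], [-57, 5, 182], [-57, -1, 183], [-57, 12, 179], [-57, -10, 181], [-57, 6, 182], [-56, -5, 184], [-56, 1, 184], [-56, -8, 180], [-56, 3, 182], [-56, 8, 183], [-56, -3, 183], [-56, 10, 179], [-56, 4, 179], [
[... 15613 characters left out ...]
7, 149], [24, -8, 149], [24, 7, 151], [24, -15, 150], [24, -15, 148], [24, 12, 148], [24, -3, 148], [24, -2, 150], [24, -17, 148], [24, -19, 147], [24, 4, 151], [25, -12, 152], [25, 9, 149], [25, 2, 150], [25, -13, 150], [25, -14, 149], [25, -7, 151], [25, 7, 149], [25, 0, 150], [26, -16, 150], [26, -2, 151], [26, -17, 149], [26, -10, 152], [26, 4, 151], [26, -12, 149], [26, 3, 149], [26, -11, 151], [26, 9, 149], [26, 10, 151], [26, -5, 151], [27, -6, 150], [27, 1, 150], [27, -15, 151], [27, -1, 149], [27, -8, 150], [27, 7, 150], [27, -16, 148], [27, -3, 147], [27, -17, 151], [27, -10, 150], [27, 5, 150], [28, 4, 149], [28, -11, 149], [28, -4, 150], [28, 10, 148], [28, 2, 148], [29, 6, 151]]
```

```bash
cat >> h.py <<'E'
O=np.array([.4379,-.2567,0]); YAW=-1.25
EX=np.array([np.cos(YAW),np.sin(YAW),0]); EY=np.array([-np.sin(YAW),np.cos(YAW),0]); EZ=np.array([0,0,1.])
H=np.stack([EX,EY,EZ],1)
def w2h(X): return (np.asarray(X)-O)@H*1e3
def h2w(X): return O+H@(np.asarray(X,float)*1e-3)
def cloud(p):
    R,t,K=cam(p); v,u=np.mgrid[0:384,0:512]; Z=p["depth"]
    X=np.stack([(u-K[0,2])*Z/K[0,0],(v-K[1,2])*Z/K[1,1],Z],-1)@R-t@R
    return w2h(X[Z>0])
def tool():
    s=arm.sense(); R=cv2.Rodrigues(np.array(s["tool_rot"]))[0]; return s,np.array(s["tool_pos"]),R
E
python3 - <<'E'
from h import *
for n in ("top","scene"):
    C=w2h(np.load(f"cloud_{n}.npy")).reshape(-1,3)
    k=C[(abs(C[:,1])<8)&(C[:,0]>20)&(C[:,0]<75)&(C[:,2]>98)&(C[:,2]<122)]
    print(n,"keeper",k[k[:,0].argsort()].round(0).astype(int)[:,[0,2]].tolist())
    for y in (-12,0,12):
        k=C[(abs(C[:,1]-y)<6)&(C[:,0]>20)&(C[:,0]<110)&(C[:,2]>68)&(C[:,2]<98)]
        h,e=np.histogram(k[:,0],bins=np.arange(20,110,4)); 
        print(y,[(int(a),int(b),int(np.median(k[(k[:,0]>=a)&(k[:,0]<a+4),2]))) for a,b in zip(e,h) if b])
E
```

```text
top keeper [[34, 100], [36, 99], [39, 98], [40, 98], [41, 98], [42, 113], [42, 115], [43, 113], [43, 115], [43, 109], [43, 115], [43, 117], [44, 114], [44, 116], [44, 118], [44, 114], [44, 118], [45, 98], [45, 112], [45, 114], [46, 114], [46, 114], [46, 117], [46, 114], [46, 116], [47, 115], [47, 119], [47, 115], [47, 114], [47, 115], [48, 116], [48, 116], [48, 113], [49, 113], [49, 116], [49, 99], [49, 116], [49, 117], [50, 115], [50, 116], [50, 114], [50, 115], [50, 117], [51, 117], [51, 113], [52, 115], [52, 116], [52, 114], [52, 109], [53, 116], [53, 114], [53, 115], [53, 117], [53, 115], [54, 115], [54, 114], [54, 113], [54, 112], [54, 106], [55, 105], [55, 106], [55, 104], [56, 105], [56, 105], [56, 106], [56, 106], [56, 104], [57, 103], [57, 105], [57, 105], [57, 106], [57, 104], [58, 108], [58, 106], [59, 105], [59, 104], [59, 103], [59, 103], [59, 103], [60, 103], [60, 104], [60, 104], [60, 105], [61, 103], [61, 103], [61, 103], [62, 104], [62, 105], [62, 103], [62, 106], [62, 103], [63, 105], [63, 105], [63, 105], [63, 104], [63, 105]]
-12 [(28, 7, 94), (32, 13, 94), (36, 1
[... 1738 characters left out ...]
, [59, 104], [59, 104], [59, 107], [59, 103], [60, 103], [60, 105], [60, 101], [61, 105], [61, 105], [61, 105], [61, 103], [61, 104], [61, 102], [62, 101], [62, 104], [62, 105], [62, 104], [63, 100], [63, 105], [63, 103], [63, 102], [63, 104], [63, 100], [63, 100]]
-12 [(28, 11, 93), (32, 15, 95), (36, 18, 94), (40, 25, 90), (44, 23, 87), (48, 22, 87), (52, 22, 89), (56, 24, 87), (60, 21, 86), (64, 19, 85), (68, 14, 86), (72, 16, 90), (76, 24, 88)]
0 [(28, 8, 96), (32, 13, 95), (36, 7, 96), (40, 2, 92), (44, 4, 94), (60, 9, 88), (64, 12, 88), (68, 11, 88), (72, 15, 92), (76, 18, 87), (80, 7, 88)]
12 [(28, 6, 94), (32, 10, 94), (60, 6, 85), (64, 8, 85), (68, 9, 86), (72, 8, 90), (76, 18, 86)]
```

```bash
cat > plan.py <<'E'
from h import *
from scipy.spatial.transform import Rotation as Ro
# usage: plan.py hx hy hz ry [n]  (tip target at holder coords mm of point `off` mm ahead of TCP)
import sys
def Rt(ry): return np.stack([-EX,EY,-EZ],1)@Ro.from_rotvec([0,ry,0]).as_matrix()
def report(off=25):
    s,p,R=tool(); z=R[:,2]; E=Rt(0).T@R
    print("t %.2f TCP_h %s pt(+%d) %s tilt/rot %s width %.1f F_h %s"%(s["time"],w2h(p).round(1),off,w2h(p+z*off*1e-3).round(1),Ro.from_matrix(E).as_rotvec().round(3),s["gripper_width"]*1e3,(H.T@np.array(s["ft_force"])).round(1)))
def plan(h,ry,n,off=25,show=True):
    s,p,R=tool(); Rg=Rt(ry); pg=h2w(h)-Rg[:,2]*off*1e-3
    dr=Ro.from_matrix(R.T@Rg).as_rotvec(); Rc=R.copy(); pc=p.copy()
    # constant-rate rotation; the shift point moves linearly for the `off` point
    a0=p+R[:,2]*off*1e-3; a1=h2w(h)
    for i in range(1,n+1):
        Rn=R@Ro.from_rotvec(dr*i/n).as_matrix(); pn=a0+(a1-a0)*i/n-Rn[:,2]*off*1e-3
        d=Rc.T@(pn-pc)*1e3; r=Ro.from_matrix(Rc.T@Rn).as_rotvec()
        print(np.r_[d.round(1),r.round(3)].tolist()); pc,Rc=pn,Rn
if __name__=="__main__":
    a=sys.argv[1:]
    off=float(a[5]) if len(a)>5 else 25
    report(off)
    if len(a)>=5: plan([float(x) for x in a[:3]],float(a[3]),int(a[4]),off)
E
python3 -m pendant '[[-24,-32,-3,0,0,0,0],[-24,-32,-3,0,0,0,0],[-24,-32,-3,0,0,0,0],[-24,-32,-3,0,0,0,0],[-24,-32,-3,0,0,0,0],[-24,-32,-3,0,0,0,0],[-24,-32,-3,0,0,0,0],[-24,-32,-3,0,0,0,0],[-24,-32,-3,0,0,0,0],[-24,-32,-3,0,0,0,0]]' 40
python3 plan.py 110 0 150 0.25 14
```

```text
time: 2.73
tool_pos: [0.3473, 0.1702, 0.257]
tool_rot: [0.647, 3.071, 0.008]
ft_force: [0.3, -0.1, -0.6]
gripper_width: 0.0002
t 2.73 TCP_h [-433.6   48.7  257. ] pt(+25) [-433.7   48.8  232. ] tilt/rot [-0.006  0.    -0.835] width 0.2 F_h [ 0.2  0.3 -0.6]
[-23.9, -31.3, 5.7, -0.007, 0.017, 0.059]
[-25.8, -29.9, 5.1, -0.007, 0.017, 0.059]
[-27.6, -28.4, 4.5, -0.007, 0.017, 0.059]
[-29.3, -26.8, 3.8, -0.007, 0.017, 0.059]
[-30.9, -25.0, 3.1, -0.007, 0.017, 0.059]
[-32.3, -23.2, 2.4, -0.007, 0.017, 0.059]
[-33.7, -21.3, 1.7, -0.007, 0.017, 0.059]
[-34.9, -19.3, 1.0, -0.007, 0.017, 0.059]
[-36.0, -17.2, 0.3, -0.007, 0.017, 0.059]
[-36.9, -15.1, -0.4, -0.007, 0.017, 0.059]
[-37.7, -12.9, -1.1, -0.007, 0.017, 0.059]
[-38.4, -10.6, -1.8, -0.007, 0.017, 0.059]
[-38.9, -8.3, -2.5, -0.007, 0.017, 0.059]
[-39.3, -6.0, -3.2, -0.007, 0.017, 0.059]
```

```bash
python3 -m pendant '[[-24,-31,0,0,0,0.069,0],[-26,-30,0,0,0,0.069,0],[-27.5,-28,0,0,0,0.069,0],[-29,-26.5,0,0,0,0.069,0],[-31,-25,0,0,0,0.069,0],[-32,-23,0,0,0,0.069,0],[-33.5,-21,0,0,0,0.069,0],[-35,-19,0,0,0,0.069,0],[-36,-17,0,0,0,0.069,0],[-37,-15,0,0,0,0.069,0],[-38,-12,0,0,0,0.069,0],[-38,-10,0,0,0,0.069,0]]'
python3 plan.py 110 0 82 0.25 5
```

```text
time: 3.73
tool_pos: [0.429, -0.3206, 0.2629]
tool_rot: [1.872, 2.499, 0.026]
ft_force: [-0.3, 1.3, 0.6]
gripper_width: 0.0001
t 3.73 TCP_h [ 57.8 -28.6 262.9] pt(+25) [ 58.  -28.  237.9] tilt/rot [-0.024 -0.005  0.036] width 0.1 F_h [-1.4  0.1  0.6]
[-11.3, 5.4, 31.4, 0.006, 0.051, -0.007]
[-12.9, 5.5, 30.8, 0.006, 0.051, -0.007]
[-14.5, 5.6, 30.2, 0.006, 0.051, -0.007]
[-16.1, 5.6, 29.4, 0.006, 0.051, -0.007]
[-17.6, 5.7, 28.6, 0.006, 0.051, -0.007]
```

```bash
python3 -m pendant '[[-25,13,5,0.01,0.06,-0.01,0],[-27,13,5,0.01,0.06,-0.01,0],[-10,0,25,0.01,0.06,-0.01,0],[0,0,30,0,0.06,0,0]]'
python3 plan.py 100 0 82 0.25 3
```

```text
time: 4.07
tool_pos: [0.4741, -0.3802, 0.2041]
tool_rot: [-1.747, -2.39, -0.2]
ft_force: [-0.3, -0.8, -0.3]
gripper_width: -0.0
t 4.07 TCP_h [128.6  -4.6 204.1] pt(+25) [123.1  -4.4 179.8] tilt/rot [-0.007  0.22   0.012] width -0.0 F_h [ 0.7 -0.5 -0.3]
[0.2, 1.2, 33.5, 0.003, 0.01, -0.004]
[-0.2, 1.3, 33.5, 0.003, 0.01, -0.004]
[-0.5, 1.4, 33.5, 0.003, 0.01, -0.004]
```

```bash
python3 -m pendant '[[0,1.5,33,0,0.01,0,0],[0,1.5,33,0,0.01,0,0],[0,1.5,33,0,0.01,0,0],[0,0,0,0,0,0,0]]'
python3 plan.py 50 0 82 0.25 5
python3 - <<'E'
from h import *
p=arm.capture("scene"); cv2.imwrite("pics/s2.png",cv2.resize(p["img"][120:320,100:340],None,fx=3,fy=3,interpolation=cv2.INTER_CUBIC))
E
```

```text
time: 4.4
tool_pos: [0.4709, -0.3598, 0.0978]
tool_rot: [-1.734, -2.359, -0.228]
ft_force: [-1.1, 1.2, -0.6]
gripper_width: 0.0003
t 4.40 TCP_h [108.3  -1.2  97.8] pt(+25) [101.9  -1.   73.6] tilt/rot [-0.006  0.257  0.018] width 0.3 F_h [-1.4 -0.7 -0.6]
[10.5, 0.1, 1.0, 0.002, -0.001, -0.003]
[10.5, 0.1, 1.0, 0.002, -0.001, -0.003]
[10.5, 0.1, 1.0, 0.002, -0.001, -0.003]
[10.5, 0.2, 1.0, 0.002, -0.001, -0.003]
[10.5, 0.2, 1.0, 0.002, -0.001, -0.003]
```

View pics/s2.png

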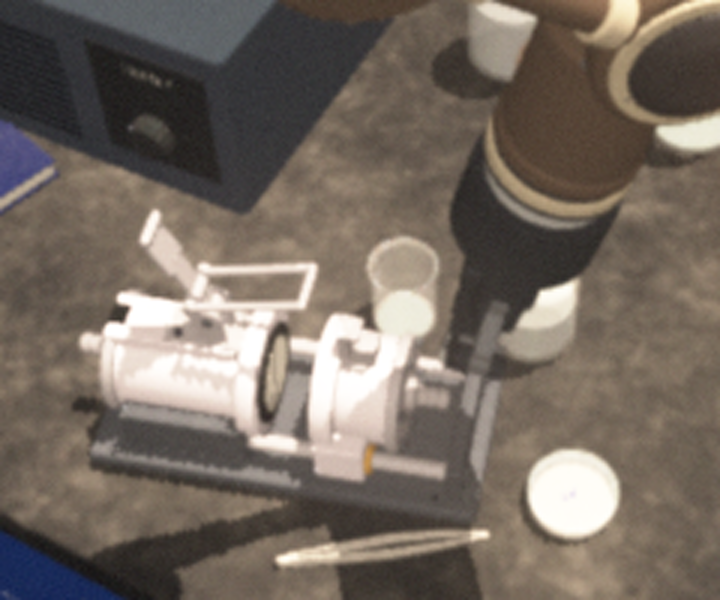

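```bash
python3 -m pendant '[[8,0,-4,0,0,0,0],[8,0,0,0,0,0,0],[8,0,2,0,0,0,0],[8,0,2,0,0,0,0]]'
python3 plan.py 58 0 82 0.25 3
```

```text
time: 4.78
tool_pos: [0.4666, -0.3352, 0.1171]
tool_rot: [-1.745, -2.374, -0.225]
ft_force: [-0.7, 0.1, -0.8]
gripper_width: -0.0003
t 4.78 TCP_h [ 83.5   2.5 117.1] pt(+25) [77.6  2.9 92.8] tilt/rot [-0.014  0.241  0.018] width -0.3 F_h [-0.3 -0.7 -0.8]
[5.4, -1.0, 5.0, 0.005, 0.003, -0.005]
[5.4, -0.9, 5.1, 0.005, 0.003, -0.005]
[5.4, -0.9, 5.1, 0.005, 0.003, -0.005]
```

```bash
python3 - <<'E'
from h import *
p=arm.capture("scene"); cv2.imwrite("pics/s3.png",cv2.resize(p["img"][150:290,120:290],None,fx=4.5,fy=4.2,interpolation=cv2.INTER_CUBIC))
C=cloud(p)
k=C[(abs(C[:,1])<8)&(C[:,0]>10)&(C[:,0]<70)&(C[:,2]>102)&(C[:,2]<122)]
print(k[k[:,0].argsort()].round(0).astype(int)[:,[0,2]].tolist())
E
python3 plan.py
```

```text
[[41, 113], [41, 116], [41, 114], [41, 104], [41, 107], [41, 114], [41, 110], [42, 113], [42, 117], [42, 116], [42, 116], [43, 115], [43, 116], [43, 116], [43, 109], [43, 111], [43, 114], [43, 116], [43, 114], [44, 115], [44, 114], [44, 102], [44, 116], [45, 106], [45, 108], [45, 116], [45, 114], [45, 111], [45, 116], [45, 114], [46, 115], [46, 114], [46, 104], [46, 116], [46, 115], [46, 110], [46, 116], [47, 104], [47, 114], [47, 102], [47, 116], [47, 116], [47, 115], [48, 117], [48, 115], [48, 116], [48, 115], [49, 115], [49, 115], [49, 114], [49, 105], [49, 105], [49, 103], [49, 116], [50, 116], [50, 116], [50, 115], [50, 115], [50, 114], [50, 105], [51, 114], [51, 116], [51, 112], [51, 106], [51, 115], [51, 116], [51, 114], [51, 105], [52, 112], [52, 105], [52, 104], [52, 104], [52, 115], [52, 114], [52, 117], [53, 106], [53, 105], [53, 115], [53, 112], [53, 112], [53, 105], [53, 103], [53, 105], [53, 116], [53, 103], [54, 118], [54, 105], [54, 105], [54, 105], [55, 106], [55, 107], [55, 104], [55, 106], [55, 104], [56, 104], [56, 105], [56, 104], [57, 104], [57, 107], [57, 104], [57, 105], [57, 104], [58, 104], [58, 105], [58, 103], [58, 105], [59, 104], [59, 104], [59, 105], [60, 104], [60, 104], [60, 107], [61, 106], [61, 105], [61, 106], [61, 105], [62, 106], [62, 105], [62, 106], [63, 105], [63, 103], [63, 103], [63, 106], [63, 103]]
t 4.83 TCP_h [ 81.9   2.7 117.5] pt(+25) [75.9  3.1 93.2] tilt/rot [-0.013  0.242  0.017] width -0.0 F_h [-1.2 -0.1  0.5]
```

View pics/s3.png

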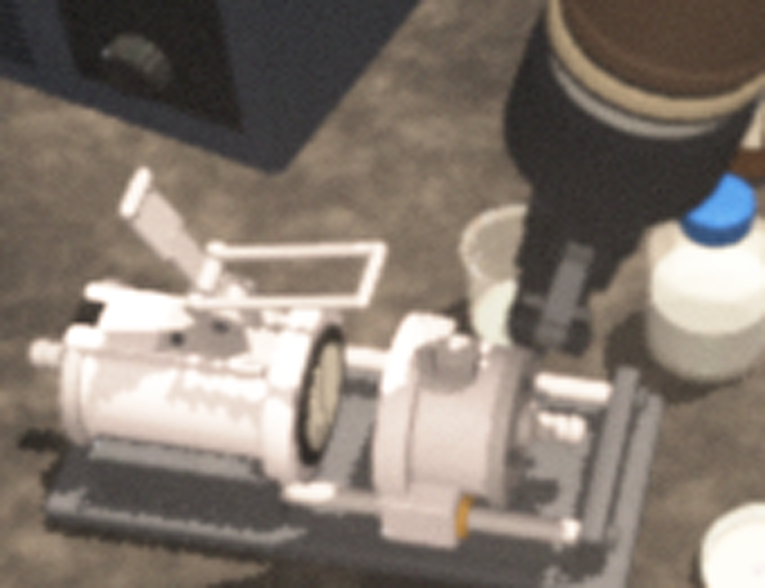

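```bash
python3 plan.py 98 0 93 0.25 2
```

```text
t 4.83 TCP_h [ 81.9   2.7 117.5] pt(+25) [75.9  3.1 93.2] tilt/rot [-0.013  0.242  0.017] width -0.0 F_h [-1.2 -0.1  0.5]
[-10.9, -1.2, -2.6, 0.008, 0.004, -0.008]
[-10.9, -1.3, -2.6, 0.008, 0.004, -0.008]
```

```bash
python3 -m pendant '[[-12,-1,-3,0.008,0,-0.008,0],[-11,-1,-3,0.008,0,-0.008,0],[2.5,0,10,0,0,0,0],[1,0,4,0,0,0,0],[0,0,0,0,0,0,0],[0,0,0,0,0,0,0]]'
python3 plan.py 59 0 80 0.25 6
```

```text
time: 5.33
tool_pos: [0.4713, -0.35, 0.1103]
tool_rot: [-1.719, -2.393, -0.207]
ft_force: [0.3, 0.3, 0.7]
gripper_width: -0.0002
t 5.33 TCP_h [ 99.1   2.3 110.3] pt(+25) [93.3  2.4 85.9] tilt/rot [-0.003  0.234 -0.004] width -0.2 F_h [-0.2  0.3  0.7]
[5.3, -0.4, 2.3, 0.0, 0.003, 0.001]
[5.3, -0.4, 2.3, 0.0, 0.003, 0.001]
[5.2, -0.4, 2.3, 0.0, 0.003, 0.001]
[5.2, -0.4, 2.3, 0.0, 0.003, 0.001]
[5.2, -0.4, 2.3, 0.0, 0.003, 0.001]
[5.2, -0.4, 2.4, 0.0, 0.003, 0.001]
```

```bash
python3 -m pendant '[[1.5,-1,6,0,0,0,0],[0,0,0,0,0,0,0],[5,0,2,0,0,0,0],[5,0,1.5,0,0,0,0],[5,0,1.5,0,0,0,0]]'
python3 plan.py 59 0 80 0.25 4
```

```text
time: 5.75
tool_pos: [0.4631, -0.3307, 0.1014]
tool_rot: [-1.718, -2.39, -0.207]
ft_force: [-0.4, -0.1, -0.4]
gripper_width: -0.0001
t 5.75 TCP_h [ 78.2   0.5 101.4] pt(+25) [72.3  0.6 77.1] tilt/rot [-0.002  0.237 -0.003] width -0.1 F_h [-0.1 -0.4 -0.4]
[3.3, -0.1, 0.1, 0.0, 0.003, 0.001]
[3.3, -0.1, 0.1, 0.0, 0.003, 0.001]
[3.3, -0.1, 0.1, 0.0, 0.003, 0.001]
[3.3, -0.1, 0.1, 0.0, 0.003, 0.001]
```

```bash
python3 -m pendant '[[4,0,0.5,0,0,0,0],[4,0,0.5,0,0,0,0],[0,0,0,0,0,0,0]]'
cat > kp.py <<'E'
from h import *
import sys
p=arm.capture("scene"); cv2.imwrite(f"pics/{sys.argv[1]}.png",cv2.resize(p["img"][150:290,120:290],None,fx=4.5,fy=4.2,interpolation=cv2.INTER_CUBIC))
C=cloud(p)
k=C[(abs(C[:,1])<7)&(C[:,0]>0)&(C[:,0]<75)&(C[:,2]>112)&(C[:,2]<119)]
print("lip x %s"%np.percentile(k[:,0],[2,50,98]).round(1))
k=C[(abs(C[:,1])<7)&(C[:,0]>0)&(C[:,0]<75)&(C[:,2]>101)&(C[:,2]<107)]
print("ledge x %s"%np.percentile(k[:,0],[2,50,98]).round(1))
E
python3 kp.py s4; python3 plan.py 59 0 80 0.25 3
```

```text
time: 6.0
tool_pos: [0.4593, -0.3202, 0.1021]
tool_rot: [-1.716, -2.389, -0.208]
ft_force: [-0.3, 1.0, -0.4]
gripper_width: 0.0003
lip x [40.8 47.6 57.3]
ledge x [46.8 53.4 61.5]
t 6.05 TCP_h [ 67.5   0.4 102.2] pt(+25) [61.6  0.4 77.9] tilt/rot [-0.002  0.238 -0.004] width 0.1 F_h [ 0.3 -0.5 -0.2]
[0.9, -0.1, -0.5, 0.0, 0.004, 0.001]
[0.9, -0.1, -0.5, 0.0, 0.004, 0.001]
[0.9, -0.1, -0.5, 0.0, 0.004, 0.001]
```

View pics/s4.png

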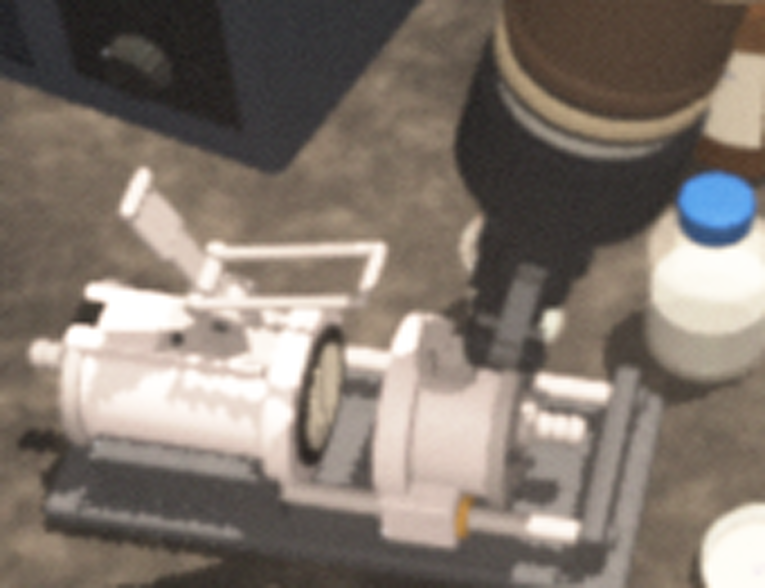

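Run:
```python
from h import *
s,P,R=tool()
for n in ("scene","top"):
    p=arm.capture(n); im=cv2.resize(p["img"],None,fx=4,fy=4,interpolation=cv2.INTER_CUBIC)
    for off,c in ((0,(0,255,0)),(.006,(255,0,255)),(.025,(0,0,255))):
        u=(proj(p,P+R[:,2]*off)[0]+.5)*4; cv2.circle(im,tuple(u.astype(int)),4,c,-1)
    for X in ([51,0,108],[80.5,0,78],[-32,0,112]):
        u=(proj(p,h2w(X))[0]+.5)*4; cv2.circle(im,tuple(u.astype(int)),4,(255,255,0),-1)
    u=(proj(p,h2w([30,0,100]))[0]*4).astype(int)
    cv2.imwrite(f"pics/chk_{n}.png",im[u[1]-260:u[1]+260,u[0]-300:u[0]+300])
```

```text
(no output)
```

View pics/chk_scene.png

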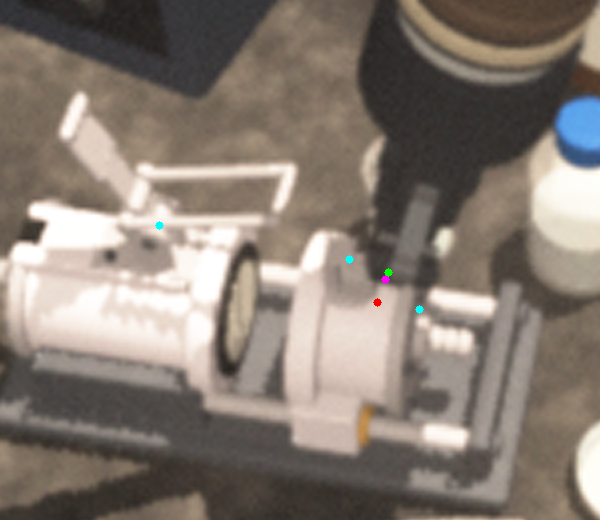

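View pics/chk_top.png

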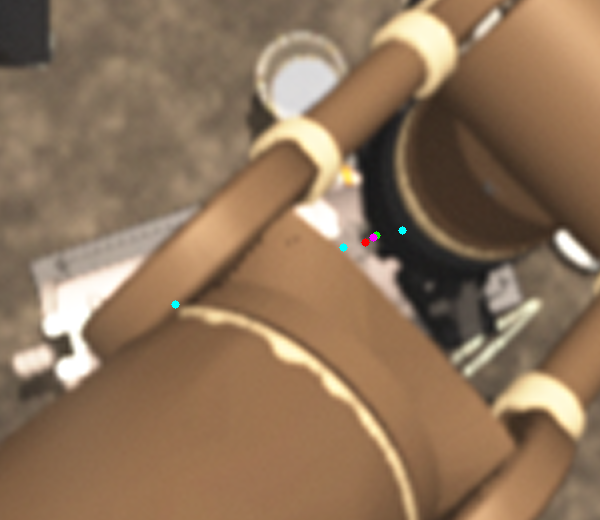

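Run:
```python
from h import *
p=arm.capture("scene")
u0=(proj(p,h2w([30,0,100]))[0]*4).astype(int)-np.array([300,260])
for c in [(395,270),(385,265),(375,260),(400,240),(415,230),(425,200),(400,200),(405,275),(415,270),(430,275),(380,275),(390,285),(350,290),(410,330),(395,340),(425,260)]:
    uv=(np.array(c)+u0)/4-.5
    print(c,p["img"][int(round(uv[1])),int(round(uv[0]))],w2h(dep(p,uv)).round(1))
s=arm.sense(); print(s["tool_pos"],s["joints"],s["joint_torque"])
```

```text
(395, 270) [ 90  95 102] [ 86.2 -59.6 193.5]
(385, 265) [63 65 71] [ 82.6 -59.7 195.9]
(375, 260) [58 61 66] [ 78.8 -59.2 197.4]
(400, 240) [83 87 96] [ 85.  -45.3 192.5]
(415, 230) [110 116 122] [ 91.6 -47.9 204. ]
(425, 200) [85 90 98] [ 93.5 -37.9 209.6]
(400, 200) [49 51 58] [ 84.8 -41.  211.6]
(405, 275) [ 89  97 104] [ 90.3 -61.1 193.4]
(415, 270) [100 105 112] [ 93.7 -59.4 195.1]
(430, 275) [60 61 67] [ 99.3 -59.5 193.5]
(380, 275) [54 57 65] [ 81.2 -62.5 193.1]
(390, 285) [151 160 180] [67.2  2.7 89.2]
(350, 290) [130 141 157] [52.5 -8.4 97.6]
(410, 330) [108 115 128] [78.2 -9.9 75.8]
(395, 340) [162 173 191] [ 74.8 -23.1  87.1]
(425, 260) [55 59 65] [ 96.4 -54.  194.7]
[ 0.45994151 -0.32162466  0.10225678] [-0.7528061   0.4568621   1.72922434  0.1235639   1.16691475 -1.13809245] [ 9.35576507e-02 -4.29966116e+01 -2.27393496e+01  3.77667435e-01
  8.72739516e-01  2.52282107e-04]
```

Run:
```python
from h import *
s,P,R=tool()
for n in ("scene","top"):
    p=arm.capture(n); im=cv2.resize(p["img"],None,fx=3,fy=3,interpolation=cv2.INTER_CUBIC)
    for off in np.arange(-.25,.026,.025):
        u=(proj(p,P+R[:,2]*off)[0]+.5)*3; cv2.circle(im,tuple(u.astype(int)),3,(0,0,255) if off>-.01 else (0,255,0),-1)
    for z0 in (-.048,-.14):
        c=[P+R@np.array([a*.038,b*.0425,z0]) for a,b in ((1,1),(1,-1),(-1,-1),(-1,1))]
        c=((proj(p,np.array(c))+.5)*3).astype(int); cv2.polylines(im,[c.reshape(-1,1,2)],True,(255,0,255),1)
    u=(proj(p,h2w([60,0,150]))[0]*3).astype(int)
    y0=max(u[1]-280,0);x0=max(u[0]-330,0)
    cv2.imwrite(f"pics/chk2_{n}.png",im[y0:y0+560,x0:x0+660])
```

```text
(no output)
```

View pics/chk2_scene.png

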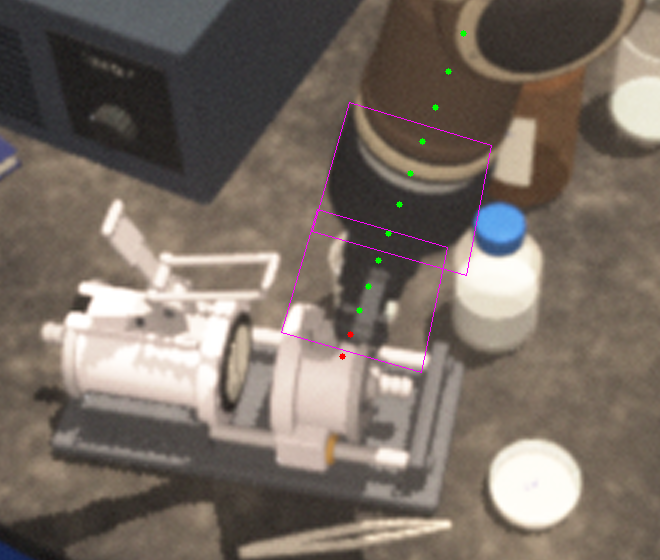

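View pics/chk2_top.png

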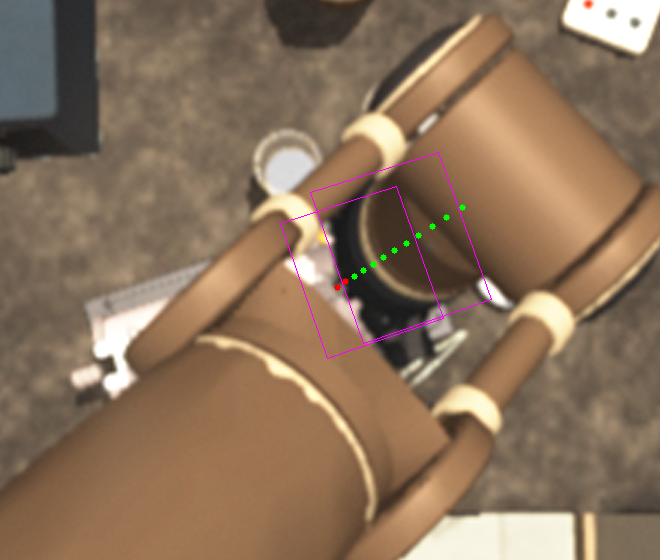

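Run:
```python
from h import *
p=arm.capture("scene"); d=p["depth"]
u=(proj(p,h2w([60,0,150]))[0]).astype(int)
c=d[u[1]-90:u[1]+90,u[0]-100:u[0]+100]; print(u,c.min(),c.max(),(c==0).mean())
g=np.clip((c-.4)/(.9-.4)*255,0,255).astype(np.uint8)
a=cv2.applyColorMap(cv2.resize(g,None,fx=4,fy=3.3,interpolation=0),cv2.COLORMAP_JET); cv2.imwrite("pics/d1.png",a)
cv2.imwrite("pics/d1i.png",cv2.resize(p["img"][u[1]-90:u[1]+90,u[0]-100:u[0]+100],None,fx=4,fy=3.3,interpolation=cv2.INTER_CUBIC))
```

```text
[222 216] 0.0 1.1380391 0.0035
```

View pics/d1.png

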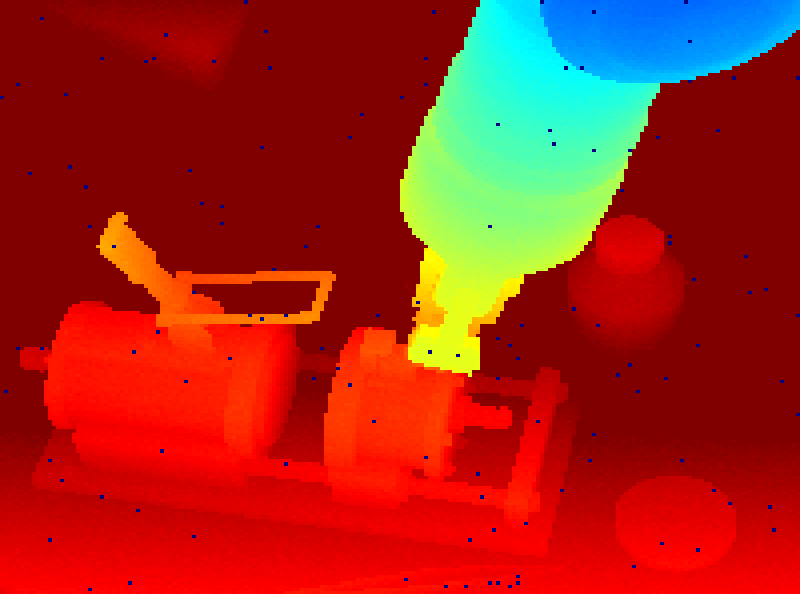

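View pics/d1i.png

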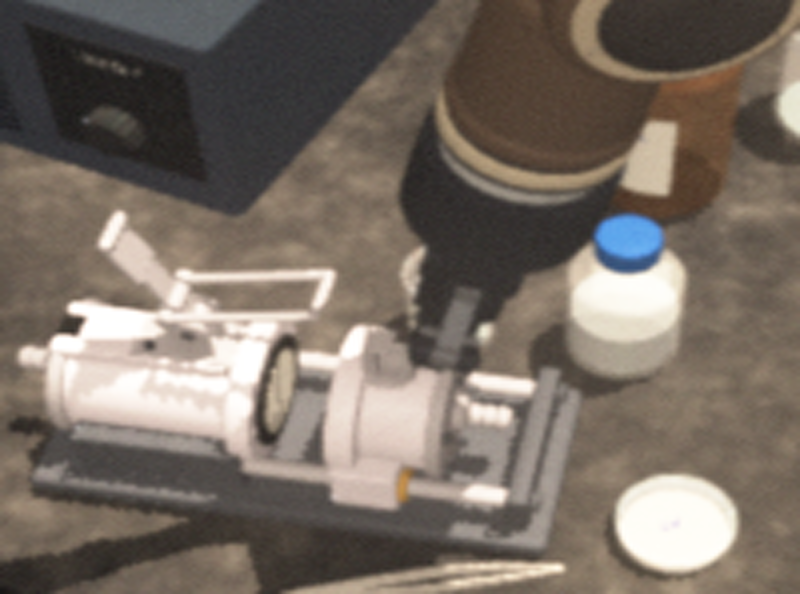

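```bash
cat > toolcloud.py <<'E'
from h import *
s,P,R=tool()
for n in ("scene","top"):
    p=arm.capture(n); C=cloud(p); W=O+(C*1e-3)@H.T; T=(W-P)@R*1e3
    m=(np.hypot(T[:,0],T[:,1])<110)&(T[:,2]>-200)&(T[:,2]<40)&(W[:,2]>.125)
    T=T[m]; 
    print(n)
    for a in range(-200,40,12):
        k=T[(T[:,2]>=a)&(T[:,2]<a+12)]
        if len(k)>3: print(a,len(k),"x",np.percentile(k[:,0],[3,97]).round(0),"y",np.percentile(k[:,1],[3,97]).round(0))
E
python3 toolcloud.py
```

```text
scene
-200 328 x [-31.  34.] y [-36.  -9.]
-188 318 x [-34.  36.] y [-37.  -4.]
-176 353 x [-33.  36.] y [-38.  -5.]
-164 274 x [-32.  37.] y [-39. -10.]
-152 251 x [-31.  37.] y [-39. -12.]
-140 166 x [-31.  33.] y [-39. -15.]
-128 87 x [-9. 11.] y [-42. -33.]
-116 143 x [-16.  19.] y [-47. -17.]
-104 199 x [-16.  18.] y [-62. -19.]
-92 82 x [-15.  17.] y [-62. -17.]
-80 39 x [-16.  18.] y [-39. -11.]
-68 44 x [-12.  15.] y [-30. -15.]
-56 23 x [-11.  14.] y [-27.  -9.]
-44 65 x [51. 61.] y [-16.  13.]
-32 80 x [57. 81.] y [-17.  14.]
-20 80 x [ 80. 104.] y [-17.  12.]
-8 49 x [101. 110.] y [-15.  13.]
top
-200 119 x [ 6. 35.] y [-34.  26.]
-188 134 x [-5. 36.] y [-35.  31.]
-176 155 x [ 3. 37.] y [-36.  30.]
-164 87 x [10. 37.] y [-36.  31.]
-152 89 x [10. 37.] y [-36.  29.]
-140 29 x [ 6. 37.] y [-36.  26.]
-128 19 x [-7. 10.] y [-40. -34.]
-116 46 x [-5. 11.] y [-47.  16.]
-104 125 x [-11.  12.] y [-60. -42.]
-92 50 x [-11.  12.] y [-59. -40.]
-80 49 x [ 3. 15.] y [-46.  36.]
-68 41 x [ 2. 12.] y [-38.  33.]
-56 19 x [ 1. 14.] y [-30.  34.]
-32 11 x [ 7. 11.] y [-13.   6.]
```

```bash
python3 -m pendant '[[-10,0,-35,0,0,0,0],[-20,0,-25,0,0,0,0],[-30,0,-10,0,0,0,0],[-30,0,-10,0,0,0,0],[0,0,0,0,0,0,0],[0,0,0,0,0,0,0]]'
python3 plan.py; python3 toolcloud.py
python3 - <<'E'
from h import *
s,P,R=tool()
p=arm.capture("scene"); im=cv2.resize(p["img"],None,fx=4,fy=4,interpolation=cv2.INTER_CUBIC)
for off in np.arange(-.15,.026,.025):
    u=(proj(p,P+R[:,2]*off)[0]+.5)*4; cv2.circle(im,tuple(u.astype(int)),3,(0,0,255) if off>-.01 else (0,255,0),-1)
u=(proj(p,P)[0]*4).astype(int); y0=max(u[1]-300,0);x0=max(u[0]-330,0)
cv2.imwrite("pics/chk3.png",im[y0:y0+560,x0:x0+660])
E
```

```text
time: 6.95
tool_pos: [0.4927, -0.4241, 0.158]
tool_rot: [-1.713, -2.385, -0.208]
ft_force: [0.1, 0.4, 0.2]
gripper_width: -0.0
t 6.95 TCP_h [176.2  -0.7 158. ] pt(+25) [170.1  -0.8 133.8] tilt/rot [ 0.002  0.243 -0.004] width -0.0 F_h [-0.4  0.2  0.2]
scene
-200 437 x [-27.  36.] y [-36.  -2.]
-188 394 x [-31.  36.] y [-37.   3.]
-176 491 x [-29.  38.] y [-38.   1.]
-164 358 x [-28.  38.] y [-39.  -5.]
-152 347 x [-28.  38.] y [-39.  -5.]
-140 226 x [-24.  37.] y [-39. -10.]
-128 111 x [-9. 12.] y [-41. -30.]
-116 214 x [-16.  20.] y [-46. -13.]
-104 273 x [-15.  20.] y [-62.  -6.]
-92 127 x [-10.  18.] y [-62.   9.]
-80 95 x [-15.  18.] y [-47.  12.]
-68 56 x [-2. 15.] y [-39.  -7.]
-56 58 x [-3. 14.] y [-29.   6.]
-44 12 x [10. 13.] y [-8.  7.]
-32 43 x [-5. 12.] y [-15.   4.]
-20 62 x [-9. 12.] y [-15.   5.]
-8 8 x [-6. 11.] y [-8. -3.]
top
-200 174 x [ 7. 35.] y [-34.  15.]
-188 109 x [-5. 36.] y [-36.  11.]
-176 56 x [-3. 37.] y [-37.  13.]
-104 22 x [ 0. 13.] y [55. 61.]
-92 13 x [ 3. 14.] y [52. 62.]
```

View pics/chk3.png

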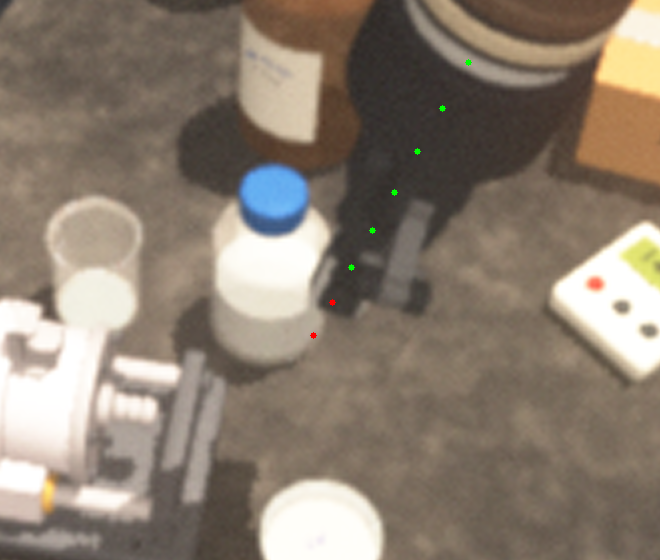

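Run:
```python
from h import *
s,P,R=tool()
p=arm.capture("scene"); C=cloud(p); W=O+(C*1e-3)@H.T; T=(W-P)@R*1e3
m=(abs(T[:,0])<25)&(abs(T[:,1])<30)&(T[:,2]>-40)&(T[:,2]<60)
print(T[m][T[m][:,2].argsort()].round(0).astype(int)[-60:].tolist())
```

```text
[[-1, -13, -19], [11, -7, -19], [-6, -15, -19], [-3, -14, -18], [11, -9, -18], [8, -7, -18], [12, 1, -18], [-5, -15, -18], [9, -8, -18], [7, -14, -17], [3, -15, -17], [0, -16, -17], [-3, -15, -17], [6, -16, -16], [12, 5, -16], [0, -11, -16], [3, -12, -16], [1, -13, -15], [8, -13, -15], [12, -5, -15], [1, -11, -15], [12, -7, -15], [-2, -11, -15], [8, -7, -15], [-10, -7, -15], [8, -11, -14], [-2, -13, -14], [11, -8, -14], [1, -14, -14], [-4, -14, -14], [10, -8, -14], [12, -2, -14], [7, -14, -14], [4, -13, -13], [-1, -11, -13], [8, -8, -13], [-6, -12, -12], [-3, -13, -12], [12, 1, -12], [-9, -7, -12], [12, -7, -12], [-2, -13, -11], [2, -12, -11], [3, -13, -11], [9, -7, -11], [9, -9, -11], [8, -12, -11], [-10, -8, -10], [10, -7, -10], [4, -12, -10], [12, -7, -10], [12, -3, -9], [11, 6, -9], [8, -9, -8], [-9, -9, -8], [9, -7, -7], [11, -7, -6], [10, -8, -6], [9, -7, -6], [8, -7, -3]]
```

```bash
sed -i 's/off=25/off=-5/; s/else 25/else -5/; s/%d) %s/%g) %s/' plan.py; sed -i 's/def plan(h,ry,n,off=25/def plan(h,ry,n,off=-5/' plan.py; python3 plan.py 102 2 79 0.25 4
```

```text
t 7.15 TCP_h [173.8  -0.8 157.6] pt(+-5) [175.   -0.8 162.4] tilt/rot [ 0.003  0.245 -0.006] width 0.3 F_h [-0.2  0.4 -0.1]
[12.6, 0.8, 24.7, -0.001, 0.001, 0.001]
[12.6, 0.8, 24.7, -0.001, 0.001, 0.001]
[12.6, 0.8, 24.7, -0.001, 0.001, 0.001]
[12.6, 0.7, 24.7, -0.001, 0.001, 0.001]
```

```bash
python3 -m pendant '[[12.5,1,25,0,0,0,0],[12.5,1,25,0,0,0,0],[12.5,1,25,0,0,0,0],[10,1,21,0,0,0,0],[0,0,0,0,0,0,0],[0,0,0,0,0,0,0]]'
python3 plan.py 60 2 80 0.25 6
```

```text
time: 7.65
tool_pos: [0.4709, -0.3473, 0.0742]
tool_rot: [-1.705, -2.386, -0.208]
ft_force: [0.5, 0.4, 0.5]
gripper_width: -0.0003
t 7.65 TCP_h [96.4  2.8 74.2] pt(+-5) [97.6  2.8 79. ] tilt/rot [ 0.004  0.246 -0.009] width -0.3 F_h [-0.2  0.6  0.5]
[6.1, -0.1, 1.4, -0.001, 0.001, 0.001]
[6.1, -0.1, 1.4, -0.001, 0.001, 0.001]
[6.1, -0.1, 1.4, -0.001, 0.001, 0.001]
[6.1, -0.1, 1.4, -0.001, 0.001, 0.001]
[6.1, -0.1, 1.4, -0.001, 0.001, 0.001]
[6.1, -0.1, 1.4, -0.001, 0.001, 0.001]
```

```bash
python3 -m pendant '[[6,0,1.5,0,0,0,0],[6,0,1.5,0,0,0,0],[6,0,1.5,0,0,0,0],[0,0,0,0,0,0,0]]'
python3 plan.py 60 2 80 0.25 3; python3 kp.py s5
```

```text
time: 7.98
tool_pos: [0.4672, -0.3331, 0.0774]
tool_rot: [-1.711, -2.395, -0.202]
ft_force: [1.1, -0.1, 0.5]
gripper_width: 0.0002
t 7.98 TCP_h [81.8  3.7 77.4] pt(+-5) [82.9  3.7 82.3] tilt/rot [ 0.001  0.235 -0.01 ] width 0.2 F_h [0.4 1.1 0.5]
[7.3, -0.5, 2.5, -0.001, 0.005, 0.003]
[7.3, -0.5, 2.6, -0.001, 0.005, 0.003]
[7.3, -0.5, 2.6, -0.001, 0.005, 0.003]
lip x [33.2 39.7 45.5]
ledge x [35.7 48.  54.5]
```

View pics/s5.png

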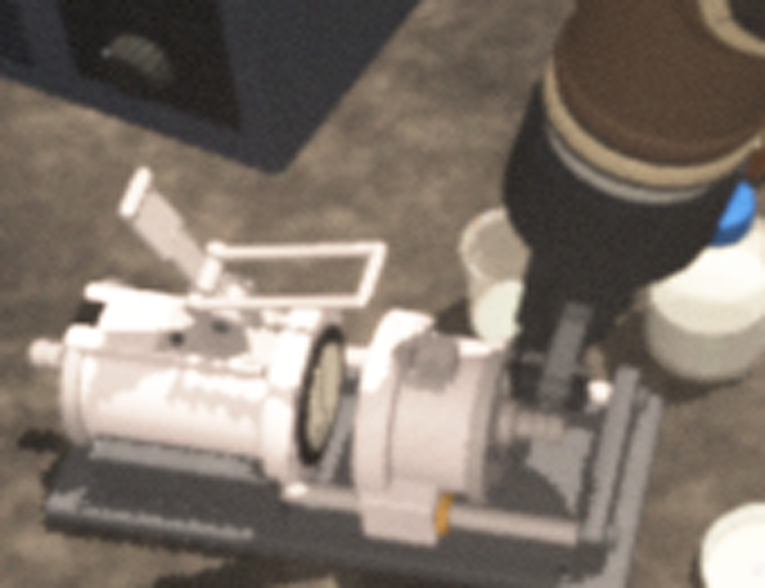

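```bash
python3 -m pendant '[[6,0,2,0,0,0,0],[6,0,2,0,0,0,0],[5,0,1.5,0,0,0,0],[2,0,0.5,0,0,0,0]]'
python3 plan.py 60 2 80 0.25 3; python3 kp.py s6
```

```text
time: 8.37
tool_pos: [0.463, -0.3185, 0.0784]
tool_rot: [-1.719, -2.405, -0.197]
ft_force: [0.3, -2.4, -2.1]
gripper_width: -0.0
t 8.37 TCP_h [66.6  4.3 78.4] pt(+-5) [67.7  4.3 83.3] tilt/rot [-0.003  0.223 -0.009] width -0.0 F_h [ 2.4 -0.5 -2.1]
[2.3, -0.7, 1.6, 0.0, 0.009, 0.003]
[2.3, -0.7, 1.7, 0.0, 0.009, 0.003]
[2.3, -0.8, 1.7, 0.0, 0.009, 0.003]
lip x [18.6 25.3 30.9]
ledge x [24.1 33.5 40.4]
```

```bash
python3 -m pendant '[[4,0,1,0,0,0,0],[3,0,1,0,0,0,0],[2,0,0.5,0,0,0,0],[0,0,0,0,0,0,0]]'
python3 plan.py 60 2 80 0.25 3; python3 kp.py s7
```

```text
time: 8.75
tool_pos: [0.4607, -0.3113, 0.0786]
tool_rot: [-1.721, -2.41, -0.192]
ft_force: [0.2, -1.9, -2.0]
gripper_width: 0.0001
t 8.75 TCP_h [59.   4.4 78.6] pt(+-5) [60.1  4.4 83.5] tilt/rot [-0.003  0.217 -0.01 ] width 0.1 F_h [ 1.9 -0.4 -2. ]
[-0.2, -0.8, 1.1, 0.001, 0.011, 0.003]
[-0.2, -0.8, 1.1, 0.001, 0.011, 0.003]
[-0.2, -0.8, 1.1, 0.001, 0.011, 0.003]
lip x [11.3 17.7 23.4]
ledge x [16.3 26.5 33.2]
```

```bash
python3 -m pendant '[[2,0,0.5,0,0,0,0],[2,0,0.5,0,0,0,0],[1,0,0.2,0,0,0,0]]'
python3 plan.py; python3 kp.py s8
```

```text
time: 9.05
tool_pos: [0.4607, -0.3112, 0.0788]
tool_rot: [-1.726, -2.42, -0.184]
ft_force: [1.4, -5.0, -2.6]
gripper_width: -0.0003
t 9.05 TCP_h [58.9  4.4 78.8] pt(+-5) [59.9  4.4 83.7] tilt/rot [-0.004  0.205 -0.011] width -0.3 F_h [ 5.1 -0.3 -2.6]
lip x [11.  17.4 23.8]
ledge x [14.3 26.8 33. ]
```

```bash
python3 -m pendant '[[4,0,1,0,0,0,0],[4,0,1,0,0,0,0]]'
python3 plan.py; python3 kp.py s9
```

```text
time: 9.27
tool_pos: [0.4606, -0.3105, 0.0791]
tool_rot: [-1.734, -2.434, -0.172]
ft_force: [0.5, -12.1, -4.0]
gripper_width: -0.0001
t 9.27 TCP_h [58.3  4.6 79.1] pt(+-5) [59.2  4.6 84. ] tilt/rot [-0.006  0.188 -0.012] width -0.1 F_h [11.7 -3.3 -4. ]
lip x [10.2 17.8 22.7]
ledge x [12.5 25.9 32.4]
```

View pics/s9.png

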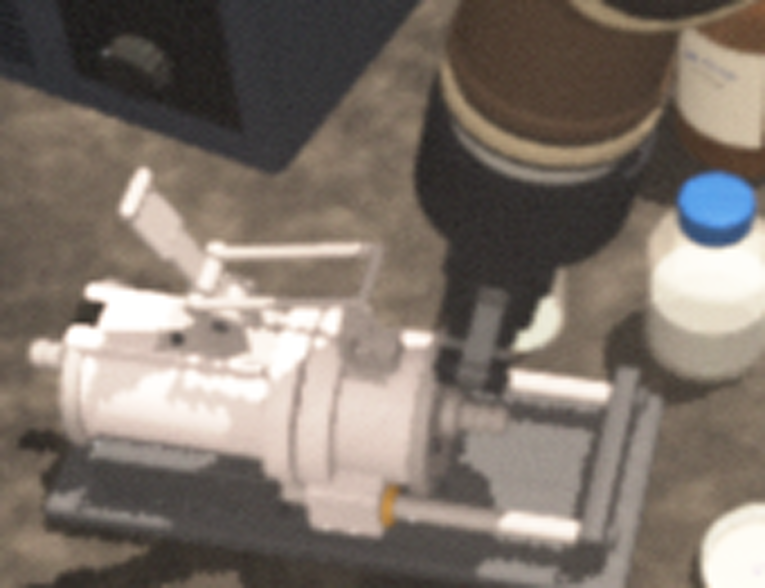

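```bash
python3 -m pendant '[[-15,0,-3,0,0,0,0],[-12,0,-15,0,0,0,0],[0,0,-35,0,-0.05,0,30],[0,0,-35,0,-0.06,0,60],[0,0,-20,0,-0.06,0,60]]'
python3 plan.py 15.5 2 180 -0.15 3
```

```text
time: 9.73
tool_pos: [0.4683, -0.345, 0.1733]
tool_rot: [-1.807, -2.523, -0.037]
ft_force: [0.3, -0.4, 0.8]
gripper_width: 0.0357
t 9.73 TCP_h [ 93.4   1.  173.3] pt(+-5) [ 93.6   1.  178.3] tilt/rot [ 0.003  0.045 -0.007] width 35.7 F_h [0.5 0.1 0.8]
[25.7, 0.5, 0.6, -0.001, -0.065, 0.002]
[25.7, 0.5, -1.1, -0.001, -0.065, 0.002]
[25.6, 0.4, -2.8, -0.001, -0.065, 0.002]
```

```bash
python3 -m pendant '[[25,0.5,0,0,-0.065,0,60],[25,0.5,0,0,-0.065,0,60],[25,0.5,0,0,-0.065,0,60],[0,0,0,0,0,0,60],[0,0,0,0,0,0,60]]'
python3 plan.py 15.5 2 135 -0.15 2; python3 toolcloud.py | head -30
python3 - <<'E'
from h import *
p=arm.capture("scene"); cv2.imwrite("pics/s10.png",cv2.resize(p["img"][130:270,110:280],None,fx=4.5,fy=4.2,interpolation=cv2.INTER_CUBIC))
E
```

```text
time: 10.15
tool_pos: [0.4422, -0.265, 0.1748]
tool_rot: [1.762, 2.448, -0.133]
ft_force: [0.1, -0.3, 1.8]
gripper_width: 0.0602
t 10.15 TCP_h [  9.3   1.5 174.8] pt(+-5) [  8.5   1.5 179.7] tilt/rot [-0.    -0.15  -0.002] width 60.2 F_h [0.3 0.  1.8]
[-0.1, 0.3, 22.6, 0.0, 0.0, 0.001]
[-0.1, 0.3, 22.6, 0.0, 0.0, 0.001]
scene
-200 451 x [-35.  22.] y [-36.   5.]
-188 494 x [-35.  28.] y [-37.  12.]
-176 443 x [-37.  23.] y [-38.   6.]
-164 393 x [-37.  23.] y [-39.   4.]
-152 373 x [-37.  22.] y [-39.   3.]
-140 241 x [-37.  20.] y [-39.   2.]
-128 128 x [-11.   9.] y [-42. -24.]
-116 466 x [-19.  10.] y [-69.   9.]
-104 273 x [-19.  10.] y [-68.  61.]
-92 258 x [-17.  10.] y [-67.  60.]
-80 265 x [-17.  10.] y [-65.  58.]
-68 245 x [-13.  10.] y [-63.  57.]
-56 104 x [-13.   4.] y [-44.  41.]
-44 125 x [-11.   8.] y [-44.  33.]
-32 151 x [-11.   9.] y [-45.  32.]
-20 151 x [-11.  68.] y [-43.  32.]
-8 51 x [62. 66.] y [-11.   3.]
4 43 x [58. 63.] y [-13.   1.]
16 79 x [-14.  59.] y [-18.  10.]
28 225 x [-13.  57.] y [-18.  12.]
top
-200 23 x [-34. -23.] y [ 8. 27.]
-188 22 x [-36. -15.] y [-22.  33.]
-176 131 x [-37. -18.] y [-24.  32.]
-164 71 x [-37. -22.] y [-30.  25.]
-152 74 x [-37. -19.] y [-32.  26.]
-140 36 x [-37. -15.] y [-34.  17.]
-128 12 x [-10.  -5.] y [-40. -35.]
-116 424 x [-12.  11.] y [-67.  66.]
```

View pics/s10.png

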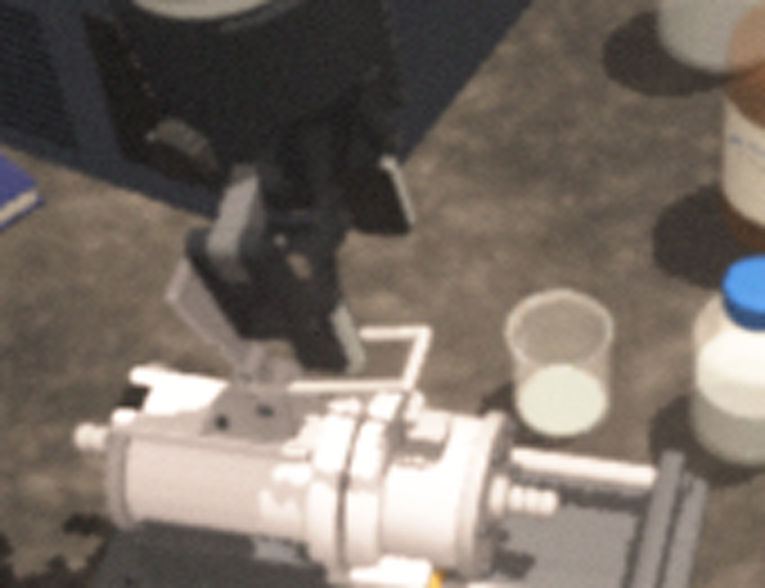

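```bash
python3 -m pendant '[[-6,0,20,0,0,0,55],[0,0,18,0,0,0,50],[0,0,6,0,0,0,50],[0,0,0,0,0,0,50]]'
python3 plan.py
python3 - <<'E'
from h import *
p=arm.capture("scene"); cv2.imwrite("pics/s11.png",cv2.resize(p["img"][150:270,130:270],None,fx=5,fy=5,interpolation=cv2.INTER_CUBIC))
E
```

```text
time: 10.63
tool_pos: [0.4514, -0.2848, 0.1334]
tool_rot: [1.768, 2.438, -0.131]
ft_force: [-0.8, -0.1, 0.3]
gripper_width: 0.0497
t 10.63 TCP_h [ 30.9   4.  133.4] pt(+-5) [ 30.1   4.  138.3] tilt/rot [-0.004 -0.154  0.005] width 49.7 F_h [-0.2 -0.8  0.3]
```

View pics/s11.png

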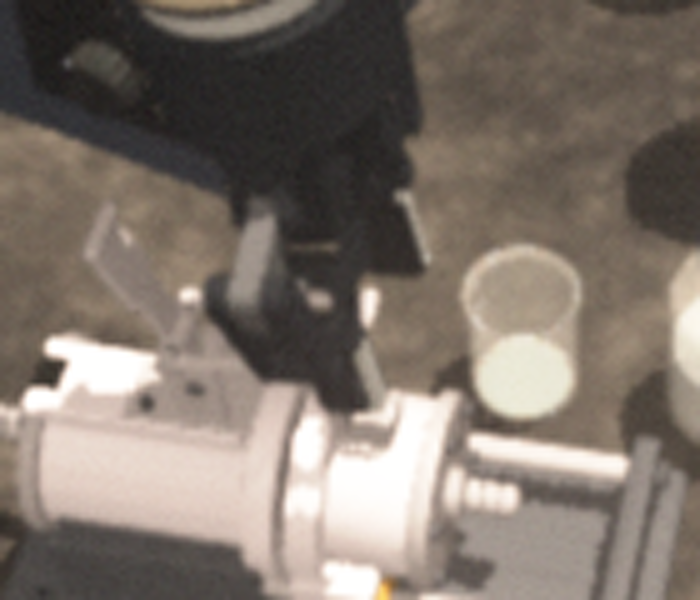

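```bash
python3 -m pendant '[[8,-1.5,0,0,0,0,50],[7,-1,2,0,0,0,50],[0,0,0,0,0,0,50],[0,0,0,0,0,0,50]]'
python3 plan.py 15 1.5 133 -0.15 1
python3 - <<'E'
from h import *
s,P,R=tool()
for n in ("scene","top"):
    p=arm.capture(n); cv2.imwrite(f"pics/s12{n}.png",cv2.resize(p["img"][150:270,130:270],None,fx=5,fy=5,interpolation=cv2.INTER_CUBIC))
    C=cloud(p)
    m=(C[:,0]>-45)&(C[:,0]<45)&(abs(C[:,1])<20)&(C[:,2]>122)&(C[:,2]<158); k=C[m]; k=k[k[:,0].argsort()]
    print(n,k.round(0).astype(int)[-40:].tolist())
E
```

```text
time: 11.02
tool_pos: [0.4453, -0.2721, 0.1311]
tool_rot: [1.769, 2.434, -0.13]
ft_force: [0.9, -0.7, 0.2]
gripper_width: 0.0502
t 11.02 TCP_h [ 17.    2.1 131.1] pt(+-5) [ 16.2   2.1 136.1] tilt/rot [-0.006 -0.155  0.007] width 50.2 F_h [0.9 0.6 0.2]
[1.7, -0.6, 2.8, 0.005, 0.005, -0.007]
scene [[24, -14, 150], [24, -8, 151], [24, 11, 149], [24, -9, 150], [24, -17, 147], [24, 4, 150], [24, -3, 150], [25, -17, 150], [25, 9, 149], [25, -12, 149], [25, -11, 151], [25, 1, 151], [25, -13, 148], [25, 7, 149], [25, -5, 151], [25, -7, 148], [25, 0, 150], [25, -8, 147], [26, 6, 148], [26, 13, 150], [26, -7, 152], [26, -15, 148], [26, -2, 150], [26, 11, 150], [26, -5, 148], [27, 1, 148], [27, 2, 151], [27, 8, 151], [27, -12, 150], [27, 6, 150], [27, -15, 148], [27, -1, 149], [27, 5, 147], [27, 5, 149], [27, 12, 149], [27, -14, 150], [27, -8, 150], [27, -9, 149], [28, -3, 149], [28, 10, 148]]
top [[23, -14, 149], [23, -13, 149], [24, -11, 153], [25, -9, 150], [25, -8, 148], [25, -13, 149], [26, -12, 149], [26, -10, 148], [27, -8, 149], [27, -14, 150], [27, -6, 148], [27, -12, 150], [28, -10, 149], [28, -5, 148], [28, -3, 148], [28, -9, 149], [28, 3, 149]]
```

View pics/s12scene.png

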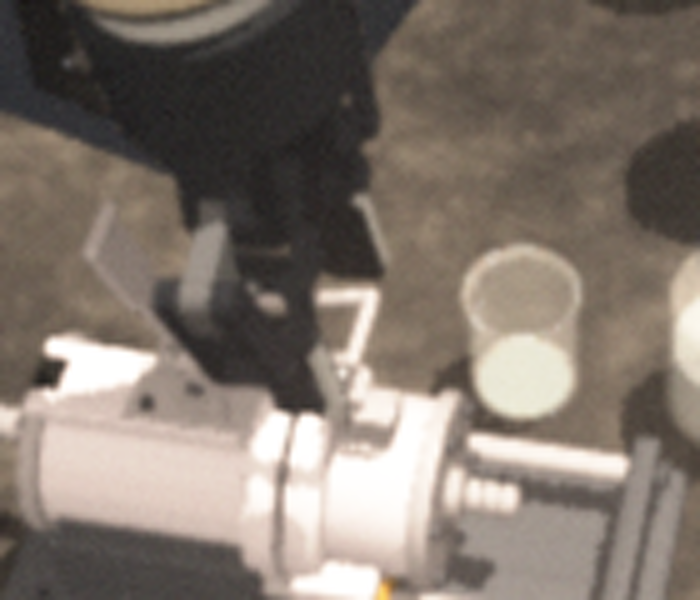

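```bash
python3 -m pendant '[[1,-1,3,0,0,0,25],[0,0,0,0,0,0,25],[0,0,0,0,0,0,25],[0,0,0,0,0,0,25],[0,0,0,0,0,0,25]]' 25
python3 plan.py 15 1.5 133 -0.15 1
cat > look.py <<'E'
from h import *
import sys
p=arm.capture("scene"); cv2.imwrite(f"pics/{sys.argv[1]}.png",cv2.resize(p["img"][150:270,130:270],None,fx=5,fy=5,interpolation=cv2.INTER_CUBIC))
C=cloud(p); lo=float(sys.argv[2]) if len(sys.argv)>2 else 122; hi=float(sys.argv[3]) if len(sys.argv)>3 else 165
x0=float(sys.argv[4]) if len(sys.argv)>4 else 15
m=(C[:,0]>x0)&(C[:,0]<48)&(abs(C[:,1])<9)&(C[:,2]>lo)&(C[:,2]<hi); k=C[m]
print(len(k),"bar top pts median",np.median(k,0).round(1),"x range",np.percentile(k[:,0],[5,95]).round(1))
E
python3 look.py s13
```

```text
time: 11.53
tool_pos: [0.4436, -0.2724, 0.1285]
tool_rot: [1.769, 2.434, -0.133]
ft_force: [-0.5, 0.0, -0.4]
gripper_width: 0.0299
t 11.53 TCP_h [ 16.7   0.4 128.5] pt(+-5) [ 15.9   0.4 133.5] tilt/rot [-0.004 -0.156  0.007] width 29.9 F_h [-0.2 -0.5 -0.4]
[1.0, 1.1, 0.3, 0.004, 0.006, -0.007]
29 bar top pts median [ 25.6   0.8 149.1] x range [23.3 27.7]
```

View pics/s13.png

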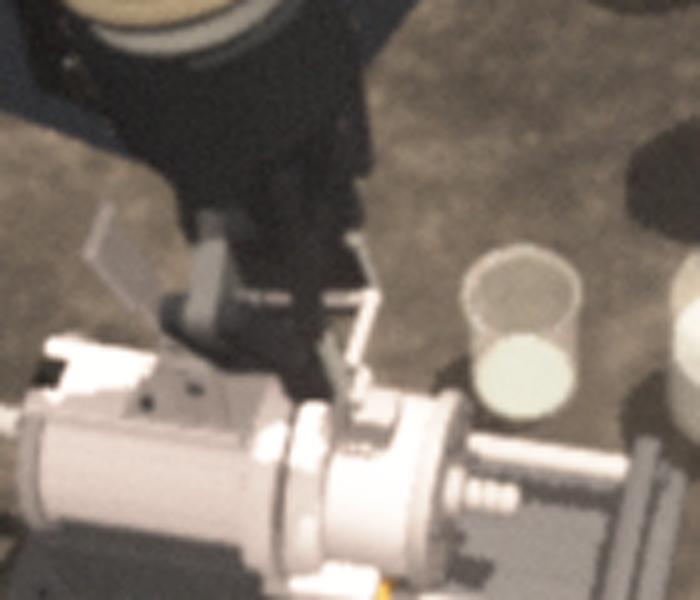

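```bash
cat > hook.py <<'E'
from plan import *
def ik(x,z):
    d=np.array([x+32,z-112.]); D=np.hypot(*d); c=(324+D*D-67.3**2)/(36*D); th=np.arctan2(d[1],d[0])+np.arccos(c)
    pin=np.array([-32,112])+18*np.array([np.cos(th),np.sin(th)]); b=np.arctan2(z-pin[1],x-pin[0]); return th-np.pi/2,b
def fk(a,b): return -32-18*np.sin(a)+67.3*np.cos(b),112+18*np.cos(a)+67.3*np.sin(b)
def rows(bar0,wps):
    # bar0 current bar; wps list of (x,z,n)
    s,p,R=tool(); P=w2h(p); b0=ik(*bar0)[1]; cur=np.array(bar0,float)
    rel=P-np.array([bar0[0],0,bar0[1]])
    Rc,pc=R,P
    for x,z,n in wps:
        st=cur.copy()
        for i in range(1,n+1):
            c=st+(np.array([x,z])-st)*i/n; a,b=ik(*c)
            Q=Ro.from_rotvec(np.array([0,-(b-b0),0])).as_matrix() # holder frame
            Pn=np.array([c[0],0,c[1]])+Q@rel; Rn=H@Q@H.T@R
            d=Rc.T@H@(Pn-pc); r=Ro.from_matrix(Rc.T@Rn).as_rotvec()
            print(c.round(1),"a %.2f b %.2f"%(a,b),np.r_[d.round(1),r.round(3)].tolist()); pc,Rc=Pn,Rn
        cur=np.array([x,z],float)
if __name__=="__main__":
    a=sys.argv[1:]; bar0=[float(v) for v in a[0].split(",")]
    print("ik",np.round(ik(*bar0),3)); report()
    rows(bar0,[(float(q.split(",")[0]),float(q.split(",")[1]),int(q.split(",")[2])) for q in a[1:]])
E
python3 hook.py 26,147.4 29,125,4 29,108,4 19.5,108,4
```

```text
ik [0.379 0.281]
t 11.58 TCP_h [ 16.7   0.4 128.5] pt(+-5) [ 15.9   0.4 133.4] tilt/rot [-0.004 -0.156  0.007] width 29.6 F_h [-0.2 -1.  -0.3]
[ 26.8 141.8] a 0.41 b 0.20 [1.5, -0.0, 4.6, 0.001, 0.082, 0.0]
[ 27.5 136.2] a 0.42 b 0.12 [1.1, -0.0, 4.6, 0.001, 0.083, 0.0]
[ 28.2 130.6] a 0.40 b 0.03 [0.6, -0.0, 4.5, 0.001, 0.086, 0.0]
[ 29. 125.] a 0.35 b -0.06 [0.2, -0.0, 4.4, 0.001, 0.088, 0.0]
[ 29.  120.8] a 0.33 b -0.12 [0.3, -0.0, 3.3, 0.0, 0.066, 0.0]
[ 29.  116.5] a 0.29 b -0.19 [0.1, -0.0, 3.3, 0.0, 0.067, 0.0]
[ 29.  112.2] a 0.23 b -0.26 [-0.2, -0.0, 3.2, 0.0, 0.069, 0.0]
[ 29. 108.] a 0.15 b -0.33 [-0.4, -0.0, 3.0, 0.0, 0.07, 0.0]
[ 26.6 108. ] a 0.30 b -0.32 [2.0, -0.0, 1.2, -0.0, -0.009, -0.0]
[ 24.2 108. ] a 0.46 b -0.30 [1.9, -0.0, 1.2, -0.0, -0.017, -0.0]
[ 21.9 108. ] a 0.65 b -0.28 [1.7, -0.0, 1.3, -0.0, -0.028, -0.0]
[ 19.5 108. ] a 0.90 b -0.23 [1.4, -0.0, 1.5, -0.0, -0.047, -0.0]
```

```bash
python3 -m pendant '[[1.5,0,4.6,0,0.082,0,25],[1,0,4.6,0,0.083,0,25],[0.6,0,4.5,0,0.086,0,25],[0.2,0,4.4,0,0.088,0,25],[0,0,0,0,0,0,25]]'
python3 look.py s14 115 150; python3 hook.py 29,125
```

```text
time: 12.0
tool_pos: [0.4427, -0.2696, 0.1097]
tool_rot: [-1.748, -2.418, -0.177]
ft_force: [0.2, -0.4, -1.2]
gripper_width: 0.0292
18 bar top pts median [ 29.   -0.5 125.6] x range [27.2 30.3]
ik [ 0.351 -0.058]
t 12.05 TCP_h [ 13.7   0.5 110.1] pt(+-5) [ 14.7   0.5 115. ] tilt/rot [-0.006  0.19   0.001] width 29.7 F_h [ 1.3  0.2 -0.3]
```

View pics/s14.png

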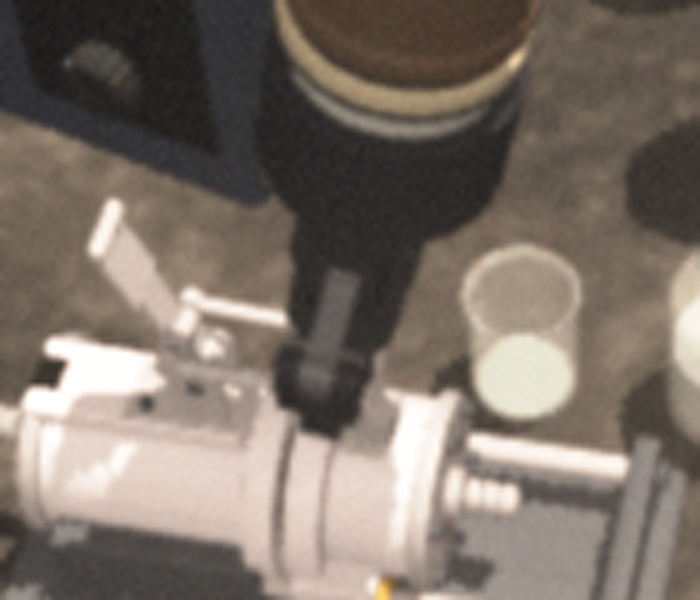

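```bash
python3 hook.py 28.8,124 29,108,4
python3 -m pendant '[[0.3,0,3.2,0,0.065,0,25],[0.1,0,3.2,0,0.066,0,25],[-0.2,0,3.1,0,0.068,0,25],[0,0,0,0,0,0,25]]'
python3 look.py s15 103 150 ; python3 hook.py 29,111
```

```text
ik [ 0.359 -0.072]
t 12.05 TCP_h [ 13.7   0.5 110.1] pt(+-5) [ 14.7   0.5 115. ] tilt/rot [-0.006  0.19   0.001] width 29.7 F_h [ 1.3  0.2 -0.3]
[ 28.8 120. ] a 0.33 b -0.13 [0.2, -0.0, 3.1, 0.0, 0.062, 0.0]
[ 28.9 116. ] a 0.29 b -0.20 [-0.0, -0.0, 3.0, 0.0, 0.064, 0.0]
[ 29. 112.] a 0.23 b -0.26 [-0.2, -0.0, 3.0, 0.0, 0.065, 0.0]
[ 29. 108.] a 0.15 b -0.33 [-0.5, -0.0, 2.9, 0.0, 0.066, 0.0]
time: 12.38
tool_pos: [0.4417, -0.2665, 0.1009]
tool_rot: [-1.647, -2.282, -0.325]
ft_force: [-0.2, -1.1, -1.5]
gripper_width: 0.0297
ik [ 0.205 -0.28 ]
t 12.43 TCP_h [ 10.5   0.6 101.3] pt(+-5) [ 12.3   0.6 106. ] tilt/rot [-0.004  0.382 -0.   ] width 29.5 F_h [ 1.8 -1.6 -2.8]
  return _methods._mean(a, axis=axis, dtype=dtype,
  ret = um.true_divide(
Traceback (most recent call last):
  File "look.py", line 7, in <module>
    print(len(k),"bar top pts median",np.median(k,0).round(1),"x range",np.percentile(k[:,0],[5,95]).round(1))
                                                                        ~~~~~~~~~~~~~^^^^^^^^^^^^^^^
IndexError: index -1 is out of bounds for axis 0 with size 0
```

View pics/s15.png

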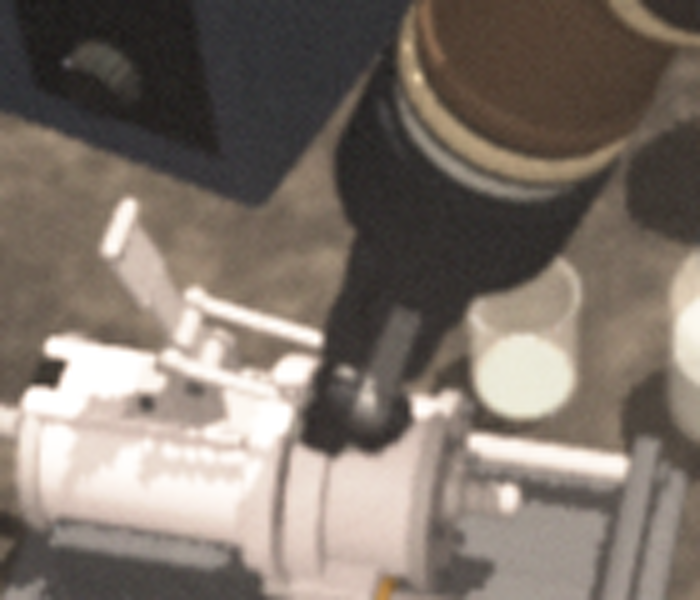

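```bash
cat > state.py <<'E'
from hook import *
def state(v=True):
    out=[]
    for n in ("scene","top"):
        p=arm.capture(n); C=cloud(p)
        L=C[(abs(C[:,1])<13)&(C[:,0]<-33)&(C[:,0]>-115)&(C[:,2]>140)&(C[:,2]<195)]
        # lever angle
        a=np.nan
        if len(L)>15: 
            d=L-[-32,0,112]; a=np.median(np.arctan2(-d[:,0],d[:,2]))
        S=C[(abs(abs(C[:,1]+1)-13)<4)&(C[:,0]>-34)&(C[:,0]<0)&(C[:,2]>112)&(C[:,2]<150)]
        b=np.nan
        if len(S)>8: 
            # robust line
            f=cv2.fitLine(S[:,[0,2]].astype(np.float32),cv2.DIST_HUBER,0,.01,.01).ravel(); b=np.arctan2(f[1]*np.sign(f[0]),abs(f[0])); 
        print(n,len(L),len(S),"a %.3f b %.3f bar %s"%(a,b,np.round(fk(a,b),1)))
    return p
if __name__=="__main__": state()
E
python3 state.py
```

```text
scene 200 148 a 0.276 b -0.214 bar [ 28.9 115. ]
top 0 0 a nan b nan bar [nan nan]
```

```bash
python3 -m pendant '[[-0.4,0,3,0,0.066,0,25],[-0.4,0,2,0,0.04,0,25],[0,0,0,0,0,0,25]]'
python3 state.py; python3 plan.py
python3 - <<'E'
from h import *
p=arm.capture("scene"); cv2.imwrite("pics/s16.png",cv2.resize(p["img"][150:270,130:270],None,fx=5,fy=5,interpolation=cv2.INTER_CUBIC))
E
```

```text
time: 12.78
tool_pos: [0.441, -0.2642, 0.0987]
tool_rot: [-1.589, -2.218, -0.391]
ft_force: [-0.0, -1.6, -3.8]
gripper_width: 0.0301
scene 198 146 a 0.247 b -0.296 bar [ 28.  109.8]
top 127 0 a 0.231 b nan bar [nan nan]
t 12.88 TCP_h [ 8.2  0.5 99.1] pt(+-5) [ 10.5   0.5 103.6] tilt/rot [-0.002  0.476 -0.007] width 30.2 F_h [ 1.8 -0.  -3.2]
```

View pics/s16.png

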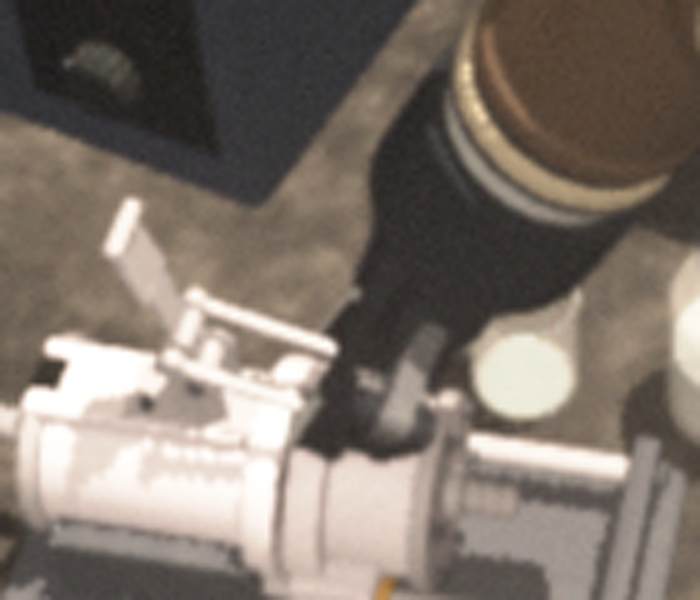

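```bash
python3 -m pendant '[[-0.6,0,2,0,0.03,0,25],[0,0,0,0,0,0,25]]'
python3 state.py; python3 plan.py
python3 -m pendant '[[-0.6,0,2,0,0.03,0,25],[0,0,0,0,0,0,25]]'
python3 state.py; python3 plan.py
```

```text
time: 13.1
tool_pos: [0.4405, -0.2633, 0.0982]
tool_rot: [-1.571, -2.2, -0.409]
ft_force: [0.2, -1.6, -3.9]
gripper_width: 0.0296
scene 206 148 a 0.254 b -0.336 bar [ 27.  107.2]
top 134 14 a 0.238 b 1.559 bar [-35.5 196.8]
t 13.20 TCP_h [ 7.2  0.4 98.4] pt(+-5) [  9.6   0.4 102.8] tilt/rot [-0.001  0.504 -0.01 ] width 29.6 F_h [ 1.6 -1.3 -3.2]
time: 13.37
tool_pos: [0.4403, -0.2625, 0.0979]
tool_rot: [-1.552, -2.177, -0.431]
ft_force: [-2.2, -0.9, -3.7]
gripper_width: 0.0301
scene 202 149 a 0.263 b -0.355 bar [ 26.4 106. ]
top 132 46 a 0.240 b -0.422 bar [ 25.1 101.9]
t 13.47 TCP_h [ 6.3  0.4 97.8] pt(+-5) [  8.8   0.4 102.1] tilt/rot [-0.     0.536 -0.011] width 29.6 F_h [ 0.6 -1.5 -1.1]
```

```bash
python3 hook.py 26.7,107.2 19.5,108,4
```

```text
ik [ 0.273 -0.335]
t 13.47 TCP_h [ 6.3  0.4 97.8] pt(+-5) [  8.8   0.4 102.1] tilt/rot [-0.     0.536 -0.011] width 29.6 F_h [ 0.6 -1.5 -1.1]
[ 24.9 107.4] a 0.40 b -0.32 [1.4, 0.0, 0.9, 0.0, -0.015, 0.0]
[ 23.1 107.6] a 0.54 b -0.30 [1.3, 0.0, 1.0, 0.0, -0.021, 0.0]
[ 21.3 107.8] a 0.70 b -0.27 [1.1, 0.0, 1.0, 0.0, -0.029, 0.0]
[ 19.5 108. ] a 0.90 b -0.23 [0.9, 0.0, 1.2, 0.0, -0.042, 0.0]
```

```bash
python3 -m pendant '[[2,0,1.2,0,-0.015,0,25],[2,0,1.3,0,-0.02,0,25],[0,0,0,0,0,0,25]]'
python3 state.py; python3 plan.py
```

```text
time: 13.72
tool_pos: [0.44, -0.2615, 0.0979]
tool_rot: [-1.578, -2.212, -0.4]
ft_force: [-2.1, 0.3, -0.2]
gripper_width: 0.0293
scene 223 142 a 0.383 b -0.309 bar [ 25.4 108.2]
top 160 0 a 0.367 b nan bar [nan nan]
t 13.82 TCP_h [ 5.1  0.4 97.8] pt(+-5) [  7.4   0.4 102.2] tilt/rot [-0.002  0.492 -0.01 ] width 29.5 F_h [ 1.4 -2.2  0.1]
```

```bash
python3 -m pendant '[[2.5,0,1.5,0,-0.02,0,25],[2.5,0,1.5,0,-0.025,0,25],[0,0,0,0,0,0,25]]'
python3 state.py; python3 plan.py
```

```text
time: 14.07
tool_pos: [0.4391, -0.2587, 0.0973]
tool_rot: [-1.607, -2.251, -0.363]
ft_force: [-2.1, -1.1, -1.6]
gripper_width: 0.0295
scene 236 138 a 0.660 b -0.269 bar [ 21.8 108.3]
top 112 0 a 0.658 b nan bar [nan nan]
t 14.17 TCP_h [ 2.2  0.5 97.2] pt(+-5) [  4.4   0.5 101.8] tilt/rot [-0.003  0.439 -0.01 ] width 30.0 F_h [ 1.2 -2.3 -0.1]
```

```bash
python3 -m pendant '[[2.2,0,1.6,0,-0.03,0,25],[1.5,0,1.2,0,-0.03,0,25],[0,0,0,0,0,0,25]]'
python3 state.py; python3 plan.py
python3 - <<'E'
from h import *
p=arm.capture("scene"); cv2.imwrite("pics/s17.png",cv2.resize(p["img"][150:270,130:270],None,fx=5,fy=5,interpolation=cv2.INTER_CUBIC))
E
```

```text
time: 14.42
tool_pos: [0.4392, -0.2587, 0.0971]
tool_rot: [-1.643, -2.301, -0.314]
ft_force: [-1.7, -0.7, -0.4]
gripper_width: 0.0299
scene 227 122 a 0.747 b -0.228 bar [ 21.3 110. ]
top 1 0 a nan b nan bar [nan nan]
t 14.52 TCP_h [ 2.2  0.6 97. ] pt(+-5) [  4.    0.6 101.7] tilt/rot [-0.004  0.371 -0.009] width 29.8 F_h [ 2.1 -2.4  2.6]
```

View pics/s17.png

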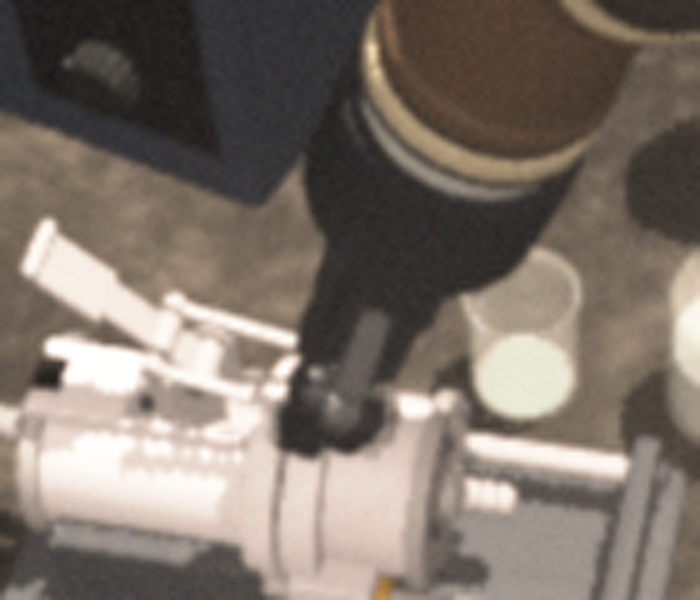

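```bash
python3 -m pendant '[[3,0,1.6,0,0,0,25],[2,0,1,0,0,0,25],[0,0,0,0,0,0,25]]'
python3 state.py; python3 plan.py
```

```text
time: 14.82
tool_pos: [0.4392, -0.2587, 0.097]
tool_rot: [-1.648, -2.307, -0.308]
ft_force: [-1.8, -0.8, 0.5]
gripper_width: 0.0299
scene 229 120 a 0.770 b -0.236 bar [ 20.9 109.2]
top 0 0 a nan b nan bar [nan nan]
t 14.92 TCP_h [ 2.2  0.6 97. ] pt(+-5) [  3.9   0.6 101.7] tilt/rot [-0.005  0.361 -0.01 ] width 29.5 F_h [ 2.4 -2.2  2. ]
```

```bash
python3 -m pendant '[[0,0,0,0,0,0,50],[0,0,0,0,0,0,50],[0,0,-10,0,0,0,50],[0,0,-30,0,0,0,50],[0,0,-35,0,-0.05,0,50],[-25,0,-25,0,-0.06,0,30]]'
python3 plan.py; python3 state.py
python3 - <<'E'
from h import *
for n in ("scene","top"):
    p=arm.capture(n); c=(proj(p,h2w([0,0,110]))[0]).astype(int)
    cv2.imwrite(f"pics/s18{n}.png",cv2.resize(p["img"][c[1]-50:c[1]+50,c[0]-65:c[0]+65],None,fx=6,fy=6,interpolation=cv2.INTER_CUBIC))
E
```

```text
time: 15.42
tool_pos: [0.4534, -0.3041, 0.1781]
tool_rot: [-1.689, -2.364, -0.237]
ft_force: [0.8, -0.8, 0.0]
gripper_width: 0.0394
t 15.42 TCP_h [ 49.8  -0.2 178.1] pt(+-5) [ 51.2  -0.2 182.9] tilt/rot [ 0.001  0.279 -0.009] width 39.4 F_h [1.  0.5 0. ]
scene 229 131 a 0.763 b -0.237 bar [ 21.  109.2]
top 0 0 a nan b nan bar [nan nan]
```

View pics/s18scene.png

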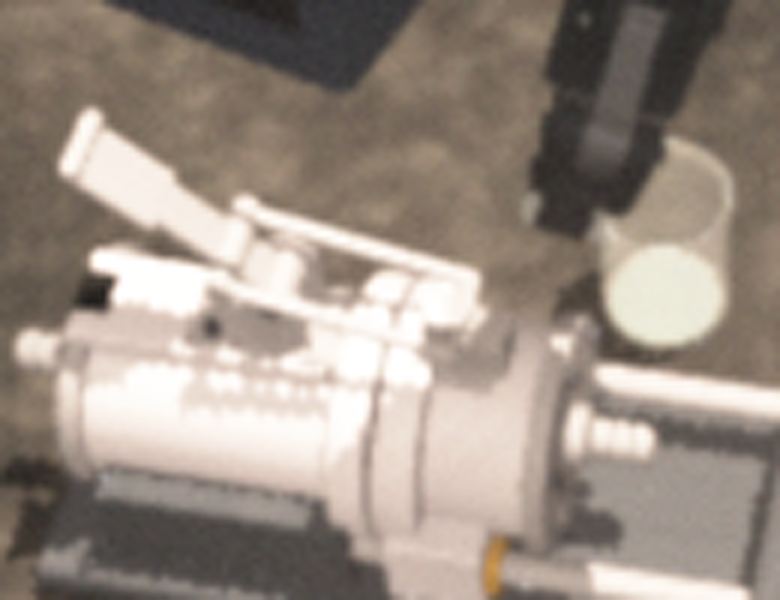

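View pics/s18top.png

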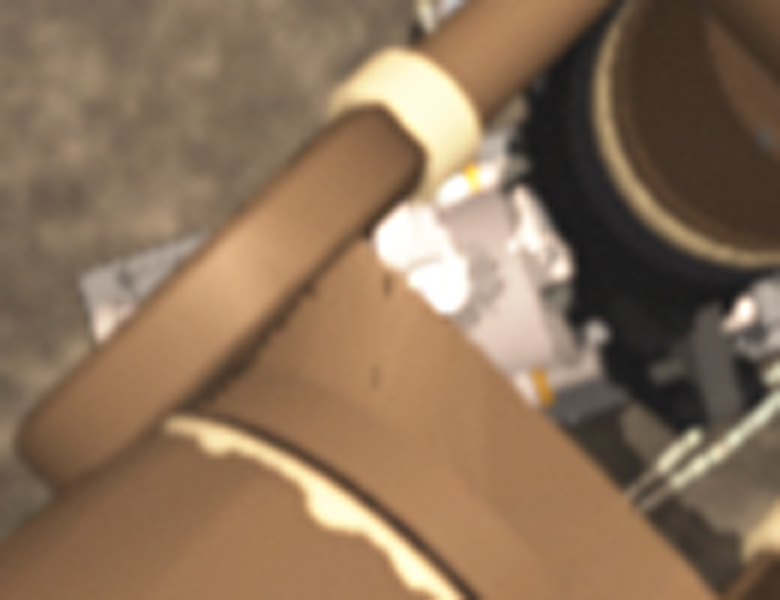

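Run:
```python
from h import *
p=arm.capture("scene"); C=cloud(p)
for y0,y1 in ((-18,-9),(-7,7),(8,18)):
    k=C[(C[:,1]>y0)&(C[:,1]<y1)&(C[:,0]>8)&(C[:,0]<36)&(C[:,2]>98)&(C[:,2]<130)]
    k=k[k[:,0].argsort()]; print(y0,k.round(0).astype(int)[:,[0,2]].tolist())
print([ (np.round(r["at"],1).tolist(),round(r["score"],2)) for n in ("loop_bar","keeper_seat") for r in arm.pinpoint(p,n)[:2]], proj(p,h2w([20,0,108])))
```

```text
-18 [[8, 114], [9, 114], [9, 111], [9, 114], [10, 113], [11, 113], [11, 112], [11, 112], [12, 114], [12, 112], [14, 113], [14, 115], [14, 113], [16, 111], [16, 114], [16, 110], [17, 112], [17, 110], [18, 110], [18, 113], [19, 112], [19, 110], [19, 110], [19, 113], [20, 111], [20, 111], [21, 110], [22, 112], [22, 110], [24, 100]]
-7 [[11, 115], [11, 116], [12, 116], [12, 117], [12, 115], [12, 115], [12, 114], [13, 115], [13, 117], [13, 115], [13, 116], [13, 115], [14, 116], [14, 114], [14, 116], [14, 115], [15, 116], [15, 116], [15, 115], [16, 117], [16, 115], [16, 114], [16, 113], [16, 116], [16, 108], [17, 116], [17, 115], [17, 115], [17, 114], [17, 114], [17, 115], [18, 115], [18, 115], [19, 118], [19, 116], [19, 112], [19, 116], [19, 116], [20, 114], [20, 116], [20, 112], [21, 116], [21, 101], [21, 115], [21, 105], [21, 105], [21, 113], [22, 116], [22, 115], [22, 109], [22, 104], [22, 104], [22, 102], [22, 113], [23, 105], [23, 106], [23, 117], [23, 99], [23, 101], [23, 104], [23, 114], [23, 106], [23, 115], [23, 117], [24, 106], [24, 105], [24, 106], [25, 99], [25, 104], [25, 106], [25, 107], [25, 105], [25, 103], [26, 103], [26, 103], [27, 104], [27, 108], [27, 104], [27, 106], [27, 104], [28, 103], [28, 105], [29, 107], [29, 105], [29, 104], [29, 103], [29, 105], [30, 103], [30, 104], [30, 106], [30, 108], [31, 104], [31, 105], [31, 105], [32, 106], [32, 101], [32, 104], [32, 107], [32, 102], [32, 106], [32, 100], [32, 100], [32, 99], [33, 103], [33, 105], [33, 107]]
8 [[8, 114], [9, 114], [9, 113], [10, 113], [11, 111], [11, 114], [12, 113], [12, 112], [13, 114], [14, 113], [14, 110], [14, 113], [16, 114], [16, 112], [16, 113], [17, 109], [18, 111], [18, 111], [19, 109], [19, 112], [20, 112], [20, 110], [21, 111], [22, 112]]
[([199.6, 228.1], 0.65), ([226.3, 302.8], 0.44), ([199.8, 232.2], 0.87)] [[200.88653598 228.42716491]]
```

```bash
python3 plan.py -60 1.5 175 0 5
```

```text
t 15.77 TCP_h [ 49.4  -1.6 174. ] pt(+-5) [ 50.8  -1.6 178.8] tilt/rot [ 0.003  0.282 -0.008] width 29.8 F_h [-0.6  0.3  0.2]
[20.8, 0.8, 6.9, -0.001, -0.056, 0.002]
[21.1, 0.8, 5.7, -0.001, -0.056, 0.002]
[21.4, 0.7, 4.5, -0.001, -0.056, 0.002]
[21.6, 0.7, 3.2, -0.001, -0.056, 0.002]
[21.8, 0.7, 2.0, -0.001, -0.056, 0.002]
```

```bash
python3 -m pendant '[[21,1,6,0,-0.056,0,0],[21,1,5,0,-0.056,0,0],[21,1,4,0,-0.056,0,0],[21,0.5,3,0,-0.056,0,0],[21,0.5,2,0,-0.056,0,0],[0,0,0,0,0,0,0],[0,0,0,0,0,0,0]]' 60
python3 plan.py -62 1.5 156 0 2; python3 state.py
python3 - <<'E'
from h import *
p=arm.capture("scene"); cv2.imwrite("pics/s19.png",cv2.resize(p["img"][140:260,100:250],None,fx=5,fy=5,interpolation=cv2.INTER_CUBIC))
E
```

```text
time: 16.35
tool_pos: [0.4108, -0.1907, 0.1587]
tool_rot: [-1.819, -2.536, 0.007]
ft_force: [0.1, -0.5, -0.6]
gripper_width: 0.0001
t 16.35 TCP_h [-71.1  -5.  158.7] pt(+-5) [-71.1  -4.9 163.7] tilt/rot [ 0.016  0.014 -0.006] width 0.1 F_h [ 0.5 -0.  -0.6]
[-4.6, 3.3, 3.7, -0.008, -0.007, 0.003]
[-4.6, 3.3, 3.8, -0.008, -0.007, 0.003]
scene 178 135 a 0.723 b -0.222 bar [ 21.7 110.7]
top 0 106 a nan b -0.196 bar [nan nan]
```

View pics/s19.png

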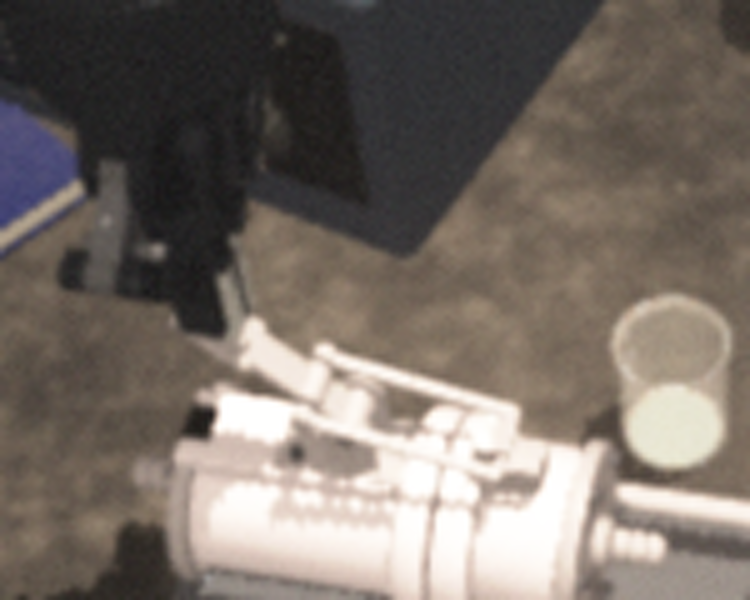

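```bash
python3 -m pendant '[[-5,6,0,-0.01,-0.01,0,0],[0,1,6,0,0,0,0],[0,0,8,0,0,0,0],[0,0,8,0,0,0,0]]' 
python3 plan.py -70 1.5 130 0 3; python3 state.py
```

```text
time: 16.83
tool_pos: [0.4255, -0.2011, 0.1382]
tool_rot: [1.838, 2.544, -0.002]
ft_force: [-0.8, -1.2, 5.3]
gripper_width: 0.0001
t 16.83 TCP_h [-56.7   5.8 138.2] pt(+-5) [-56.7   5.8 143.2] tilt/rot [-0.001 -0.004  0.001] width 0.1 F_h [ 0.9 -1.2  5.3]
[4.4, -1.4, 4.4, 0.0, 0.001, -0.0]
[4.4, -1.4, 4.4, 0.0, 0.001, -0.0]
[4.4, -1.4, 4.4, 0.0, 0.001, -0.0]
scene 319 126 a 0.389 b -0.216 bar [ 26.9 114.2]
top 0 83 a nan b -0.213 bar [nan nan]
```

```bash
python3 -m pendant '[[4,-1.5,3,0,0,0,0],[4,-1.5,5,0,0,0,0],[3,-1,7,0,0,0,0],[2,0,7,0,0,0,0]]' 
python3 plan.py -78 1.5 104 0 4
python3 - <<'E'
from h import *
p=arm.capture("scene"); cv2.imwrite("pics/s20.png",cv2.resize(p["img"][140:260,100:250],None,fx=5,fy=5,interpolation=cv2.INTER_CUBIC))
E
```

```text
time: 17.27
tool_pos: [0.4217, -0.1917, 0.1172]
tool_rot: [1.835, 2.534, 0.002]
ft_force: [-0.3, -2.3, 1.3]
gripper_width: 0.0
t 17.27 TCP_h [-66.8   5.1 117.2] pt(+-5) [-66.8   5.  122.2] tilt/rot [-0.009 -0.01   0.004] width 0.0 F_h [ 2.1 -1.   1.3]
[2.9, -0.9, 4.5, 0.002, 0.003, -0.001]
[2.8, -0.9, 4.5, 0.002, 0.003, -0.001]
[2.8, -0.9, 4.5, 0.002, 0.003, -0.001]
[2.8, -0.9, 4.5, 0.002, 0.003, -0.001]
```

View pics/s20.png

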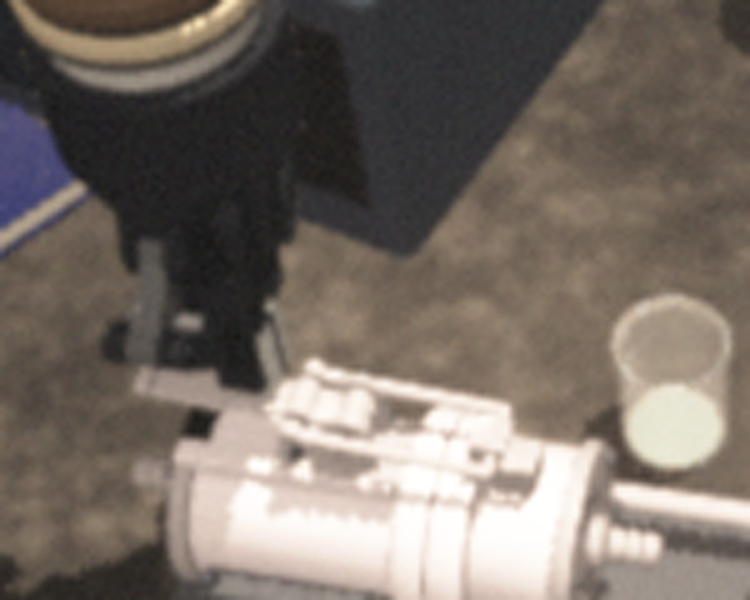

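```bash
python3 -m pendant '[[4,-1.5,5,0,0,0,0],[4,-1,6,0,0,0,0],[3,-1,6,0,0,0,0]]' 
python3 plan.py -80 1.5 104 0 2
python3 - <<'E'
from h import *
p=arm.capture("scene"); cv2.imwrite("pics/s21.png",cv2.resize(p["img"][140:260,100:250],None,fx=5,fy=5,interpolation=cv2.INTER_CUBIC))
E
```

```text
time: 17.57
tool_pos: [0.4145, -0.183, 0.1014]
tool_rot: [1.831, 2.537, -0.004]
ft_force: [-13.8, -1.0, 71.8]
gripper_width: -0.0002
t 17.57 TCP_h [-77.3   1.  101.4] pt(+-5) [-77.4   1.  106.4] tilt/rot [-0.006 -0.012  0.001] width -0.2 F_h [ -3.4 -13.4  71.8]
[1.4, 0.2, 1.2, 0.003, 0.006, -0.0]
[1.3, 0.2, 1.2, 0.003, 0.006, -0.0]
```

View pics/s21.png

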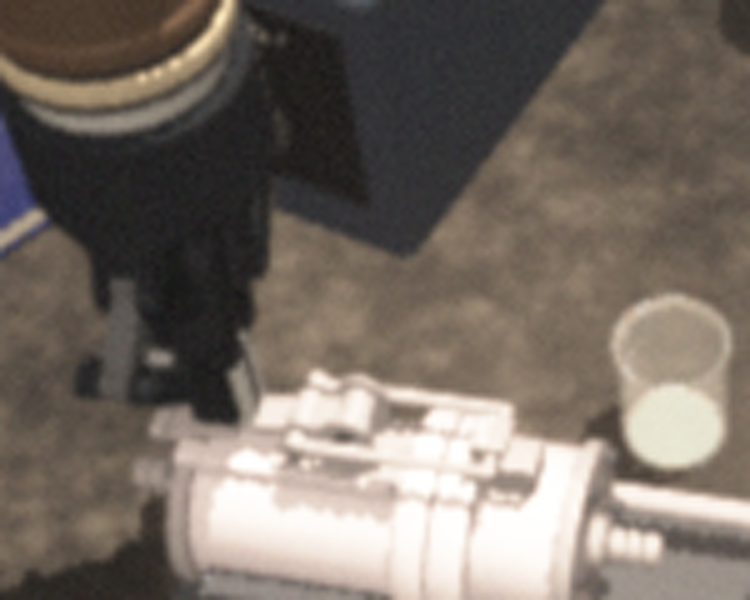

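```bash
python3 -m pendant '[[0,0,-8,0,0,0,0],[0,0,-25,0,0,0,0],[0,0,-40,0,0,0,0],[0,0,-40,0,0,0,0],[0,-40,-10,0,0,0,0],[0,-40,0,0,0,0,0],[0,-40,0,0,0,0,0],[0,0,0,0,0,0,0]]' 
python3 plan.py
python3 - <<'E'
from h import *
for n in ("scene","top"):
    p=arm.capture(n); c=(proj(p,h2w([-20,0,110]))[0]).astype(int)
    cv2.imwrite(f"pics/s22{n}.png",cv2.resize(p["img"][c[1]-50:c[1]+50,c[0]-65:c[0]+65],None,fx=6,fy=6,interpolation=cv2.INTER_CUBIC))
    C=cloud(p); k=C[(abs(C[:,1])<8)&(C[:,0]<-45)&(C[:,0]>-115)&(C[:,2]>88)]; 
    for x in range(-112,-45,8):
        q=k[abs(k[:,0]-x)<4]; print(n,x,len(q),np.median(q[:,2]).round(1) if len(q) else None)
    q=C[(abs(abs(C[:,1]+1)-13)<4)&(C[:,0]>-45)&(C[:,0]<30)&(C[:,2]>104)&(C[:,2]<130)]; print("wires",[(x,np.median(q[abs(q[:,0]-x)<5][:,2]).round(1)) for x in range(-45,30,10)], q[:,0].max())
E
```

```text
time: 18.28
tool_pos: [0.2921, -0.2154, 0.2269]
tool_rot: [-1.827, -2.554, 0.011]
ft_force: [0.8, 0.5, 0.0]
gripper_width: 0.0
t 18.28 TCP_h [ -85.2 -125.3  226.9] pt(+-5) [ -85.2 -125.3  231.9] tilt/rot [ 0.007 -0.003 -0.008] width 0.0 F_h [-0.2  1.   0. ]
scene -112 0 None
scene -104 25 101.4
scene -96 30 100.8
scene -88 33 102.0
scene -80 36 104.2
scene -72 47 105.0
scene -64 50 107.0
scene -56 28 110.7
scene -48 38 113.0
wires [(-45, np.float64(110.6)), (-35, np.float64(114.1)), (-25, np.float64(111.8)), (-15, np.float64(111.0)), (-5, np.float64(111.7)), (5, np.float64(111.7)), (15, np.float64(111.5)), (25, np.float64(nan))] 19.13548398118238
top -112 0 None
top -104 19 101.1
top -96 39 100.3
top -88 34 101.5
top -80 35 103.3
top -72 36 105.9
top -64 36 107.1
top -56 33 109.6
top -48 35 111.8
wires [(-45, np.float64(111.1)), (-35, np.float64(111.5)), (-25, np.float64(111.2)), (-15, np.float64(111.3)), (-5, np.float64(111.1)), (5, np.float64(111.4)), (15, np.float64(111.8)), (25, np.float64(110.4))] 20.089654951999613
  return _methods._mean(a, axis=axis, dtype=dtype,
  ret = ret.dtype.type(ret / rcount)
```

View pics/s22scene.png

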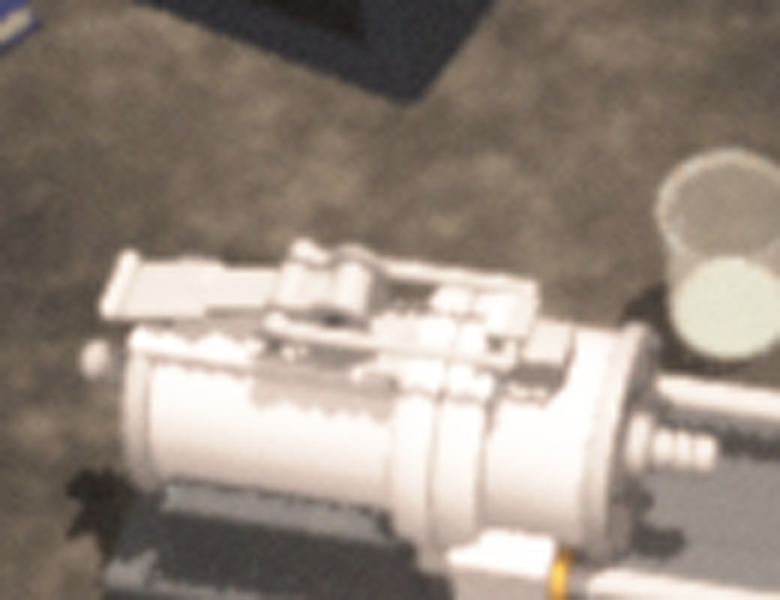

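View pics/s22top.png

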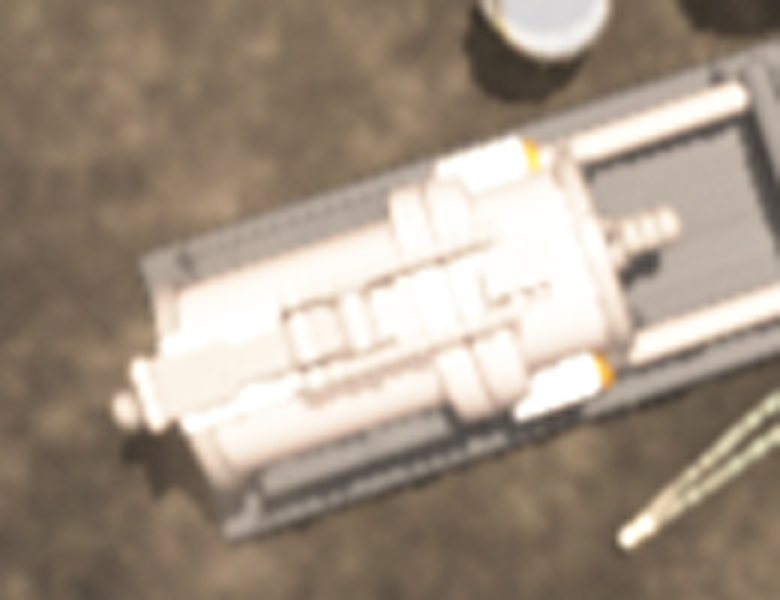

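```bash
python3 kp.py s23
python3 - <<'E'
from h import *
p=arm.capture("top")
for n in ("petri_dish","tweezers","beaker","buffer_bottle","loop_bar","keeper_seat","lever_tip"):
    r=arm.pinpoint(p,n); print(n,[(np.round(q["at"],1).tolist(),round(q["score"],2)) for q in r[:1]])
s=arm.sense(); print(s["time"],s["ft_force"].round(1))
E
```

```text
lip x [ 9.4 15.5 21.6]
ledge x [19.6 25.2 31.1]
petri_dish [([306.4, 217.5], 0.9)]
tweezers [([268.0, 258.0], 0.4)]
beaker [([235.2, 183.5], 0.78)]
buffer_bottle [([271.5, 173.6], 0.96)]
loop_bar [([225.8, 233.7], 0.67)]
keeper_seat [([228.4, 229.4], 0.82)]
lever_tip [([169.8, 253.3], 0.93)]
18.8333 [-0.2  0.4  0.6]
```

```bash
python3 -c "
from plant import arm
print(arm.finish_job())"
```

```text
the job is handed in; nothing more can be done
None
```

The filter holder is closed and latched, and the job is handed in at about 19 s of the 51 s allowed. I slid the loose half up to the gasket, hooked the wire loop under the keeper's lip, and folded the lever down past its toggle point. The arm then backed well clear. No verdict was reported, so the checks below are mine, from the last pictures.

- **Lever:** its slope gives about 1.8 rad, which is on its stop.
- **Loop bar:** it sits under the lip, with its top about 111 mm above the bench, at the seat to within the 1–2 mm I can measure.
- **Gasket:** the keeper moved about 1.7 mm toward the fixed half compared with the pushed-up, unlatched position. That matches the expected squeeze.
- **Bystanders:** the networks still find the dish, beaker and bottle within 2.5 pixels of where they started (about 5 mm). The tweezers came within 3 pixels (6 mm), but with a score of only 0.4.

**Checks that disagreed:**
- **Fingertip position:** in the pictures the shut fingertips stood about 5 mm behind the reported TCP, not 25 mm ahead of it. My first two pushes missed the half because of this. I then measured the offset from the depth picture and used that.
- **Lever force:** the last push on the lever's stop peaked at a measured 72 N at the wrist, through the fingertips. That is under the 120 N wrist limit but higher than I intended.

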